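# Lap the tooth-mould boards on the display stand

### The job

Complete the tooth-mould display on the sloping stand, where only the white board lies so far: lap the blue board from the counter over the white one, and then the green board from the file over the blue one, teeth up and teeth end down the slope, each squarely in line with the board below and with its lower edge on the black line just above that board's teeth. The teeth are brittle, so set the boards down rather than dropping them, and leave the white board and everything else in its place.

Things in the scene. Friction and masses are not known exactly. Their poses are not given: they have to be found in the camera images.
- stand: fixed sloping display stand of pale wood, 235 mm long, 86 mm wide. Origin: middle of its underside, on the counter; +z up. Its top rises towards its +x at 20 degrees, from 26 mm high at x = -105 mm to about 105 mm at the upper end; the low end (-x) faces roughly the robot and has a lip 10 mm high across it
- stand_lip (a point): point on the sloping top, mid-width, at the inner face of the lip; the lowest board's foot edge rests against the lip there, so its mid-thickness lies 4 mm above this point
- white_center (a point): middle (half length, width, thickness) of the white tooth-mould board, a rigid plate 140 x 60 x 8 mm, about 85 g, loose, lying on the stand, teeth up, foot against the lip. Axes: +x along its length from foot (teeth end) to head, +y across, +z out of the teeth face
- white_foot (a point): middle of the white board's foot edge (the short edge next to its teeth), at half thickness, 70 mm in -x from its middle
- white_line (a point): middle of the white board's black line, on its face, 36 mm from the foot edge. Every board's face, from the foot: pale card strip (0 to 16 mm), rigid row of six ivory teeth on a pink bar (18 to 32 mm, 46 mm wide, standing 8 mm above the face), black line across (at 36 mm, 2 mm broad), then plain colour to the head. The five boards differ only in colour
- blue_center (a point): middle (half length, width, thickness) of the blue tooth-mould board, a rigid plate 140 x 60 x 8 mm, about 85 g, lying flat on the counter, teeth up, foot end roughly towards the robot. Axes: +x along its length from foot (teeth end) to head, +y across, +z out of the teeth face
- blue_foot (a point): middle of the blue board's foot edge (the short edge next to its teeth), at half thickness, 70 mm in -x from its middle
- blue_line (a point): middle of the blue board's black line, on its face, 36 mm from the foot edge
- green_center (a point): middle (half length, width, thickness) of the green tooth-mould board, a rigid plate 140 x 60 x 8 mm, about 85 g, standing on a long edge in a slot of the file. Axes as the others: here +x is level (foot roughly to the robot), +y down, +z (teeth) to the file's +y. Upper edge 30 mm above this point. Held by that edge it cannot be laid on the slope: put it down flat and take it by its long sides
- green_foot (a point): middle of the green board's foot edge (the short edge next to its teeth), at half thickness, 70 mm in -x from its middle
- file: fixed wooden board file, 165 mm (x) by 178 mm (y). Origin: middle of its underside, on the counter. Boards stand on its base, 10 mm above the counter, in three slots along its x axis at y = -52, 0, +52 mm, each 10 mm wide, cut in two bars 12 mm thick, 36 mm high, at x = -62 and +50 mm; it is open between the bars
- yellow_center (a point): middle (half length, width, thickness) of the yellow tooth-mould board, a rigid plate 140 x 60 x 8 mm, about 85 g, standing in the file like the green one, 52 or 104 mm from it; to be left there
- grey_center (a point): middle (half length, width, thickness) of the grey tooth-mould board, a rigid plate 140 x 60 x 8 mm, about 85 g, standing in the file like the green one, 52 or 104 mm from it; to be left there
- bowl: grey rubber mixing bowl, 124 mm across, 58 mm high, on the counter; origin at the middle of its underside; to be left alone
- dappen: stainless dappen cup, 48 mm across, 36 mm high, on the counter; origin at the middle of its underside; to be left alone
- jar: squat blue glass jar with a metal cap, 74 mm across, 62 mm high, on the counter; origin at the middle of its underside; to be left alone
- gauge: flat nickel tray gauge (sliding calliper), 150 mm long (its y), jaws reaching 51 mm to its +x, up to 9 mm thick, on the counter; origin under the middle of its beam; to be left alone
There are look-alikes about, which are no part of the job. What is shaped like the part that bears white_center but red is not meant.

How it is judged:
On the way, in this order (a step that is already met when the one before it is completed fails the run):
1. the blue board lies lapped on the white one, its lower edge on the line, let go (x of blue_foot in the frame of white_center between -0.0395 and -0.0285 m and y of blue_foot in the frame of white_center between -0.009 and 0.009 m and z of blue_foot in the frame of white_center between 0.0055 and 0.0115 m and angle between the x axis of blue_center and the x axis of white_center, either way round below 0.1 rad and angle between the z axis of blue_center and the z axis of white_center, either way round below 0.07 rad and linear speed of blue below 0.02 m/s and contact force between blue and the fingers below 0.05 N), for 0.2 s.
2. the green board lies lapped on the blue one, its lower edge on the line, let go (x of green_foot in the frame of blue_center between -0.0395 and -0.0285 m and y of green_foot in the frame of blue_center between -0.009 and 0.009 m and z of green_foot in the frame of blue_center between 0.0055 and 0.0115 m and angle between the x axis of green_center and the x axis of blue_center, either way round below 0.1 rad and angle between the z axis of green_center and the z axis of blue_center, either way round below 0.07 rad and linear speed of green below 0.02 m/s and contact force between green and the fingers below 0.05 N), for 0.2 s.
At the end, for the whole second after the job is handed in: White board still foot to the lip; blue lies on white and green on blue, each teeth up, flat (4 degrees), square (6 degrees), its foot edge within 5 mm of the black line of the board below (touching its teeth passes) and 9 mm sideways; both released, at rest (all of step 1 and all of step 2 and distance between white_foot and stand_lip below 0.016 m and angle between the x axis of white_center and the y axis of stand, either way round above 1.42 rad and angle between white_center's own z axis and vertical between 0.29 and 0.41 rad).
It fails at once if the bowl, dappen cup, jar or gauge is shifted more than 25 mm (distance of any of bowl, dappen, jar, gauge from where it was at the start of the episode above 0.025 m).
It fails at once if the yellow or grey board is shifted more than 20 mm (distance of any of yellow_center, grey_center from where it was at the start of the episode above 0.02 m).
It fails at once if the white board is shifted more than 20 mm (distance of white_center from where it was at the start of the episode above 0.02 m).
It fails at once if the blue or green board falls free of the fingers faster than 0.9 m/s (dropped some 40 mm) ((linear speed of blue above 0.9 m/s and contact force between blue and the fingers below 0.02 N) or (linear speed of green above 0.9 m/s and contact force between green and the fingers below 0.02 N)).
It also fails if it takes over 72 s, if anything falls off the work surface, if the arm or the gripper's body presses on something with over 40 N, if the wrist force passes 120 N, or if a joint passes its speed limit or range.

### The arm

A 7-joint arm with a two-finger parallel gripper is mounted at the origin on the work surface. World frame = base frame: x ahead of the robot, y to its left, z up, the work surface at z = 0. Lengths are in m, angles in rad, forces in N, time in s.
With the tool pointing down it reaches from about 0.4 to 0.85 m from the base axis. Payload 10.4 kg.
Tool frame: the origin (TCP) lies at the very end of the fingers, on their centre line; the grasp point (between the pads) lies 19 mm behind it; z points along the fingers, y is the direction in which the jaws open and shut (so a half turn about z gives the same grasp; the last joint's range is limited). The gripper opens to 85 mm and grips with 20 to 120 N. Pads are 22 mm wide; open, the fingers measure 114 mm over their backs; the gripper's body (76 mm by 85 mm) begins 54 mm behind the grasp point. The pads swing forward as they close: fully open they stand 13 mm farther back than shut.
Start: joints at [1.272, 0.332, -0.065, 1.46, 0.022, 1.35, -0.088], TCP at [0.17, -0.601, 0.231] pointing down, gripper open.
Joint ranges: [-2.6, 2.6], [-0.5, 2.12], [-1.47, 1.34], [0.16, 2.42], [-1.27, 4.41], [0.06, 2.06], [-2.6, 2.6]. Speed limits (rad/s): [2.22, 2.22, 2.79, 2.79, 3.14, 3.14, 3.14].

### API

Orientations are given as a unit quaternion [x, y, z, w].
In Python, from workcell import get_obs, camera, camera_info, hand_in gives the robot as it stands.
- The arm moves only by the tool move_arm, never from a script. Its argument "moves" is a list of rows, each a list of 3 entries, a list of its own where there are three numbers: the shift along the tool's x, y, z in units of 25 mm (1.0 is 25 mm), then the turn, a rotation vector about the tool's x, y, z in degrees, then the opening, from 0 (shut) to 1 (fully open). A call has 1 to 5 rows; each row shifts and turns the commanded pose from where the row before left it, along the tool's axes as they then stand; what a row does not reach is not made up. A row lasts 1/8 s, in which the tool goes at most 62.5 mm and 10.7 degrees, less where a joint would pass 70% of its speed; a pose out of reach is approached as far as the arm can. A call is refused whole if a number of a shift passes 1 or a number of a turn 10.7, either way. A call with a gripper value outside its range is refused whole. The fingers move at their own pace and stop on an object; "squeeze" is the grip in N (left out, the last holds). Time passes only in rows, so rows that do not move let the fingers close. It gives the time, the measured TCP pose, the force and the opening at its end, in the units of the state.
- get_obs(): the state, without advancing time (a new reading comes with each control period).
- camera(name): name is "scene" or "top" or "wrist"; returns the picture (480x640x3 uint8, red, green, blue); there is no depth.
- camera_info(name): a dict with "fx", "fy", "cx", "cy" (pixels), "origin" and "rotation" of the camera in the world. Camera axes: x right, y down, z forward; pixel columns grow to the right and rows downward; lengths in m; the calibration is good to about 2 mm. A picture is of the moment at which its call begins: read the wrist's pose just before it. camera_info takes no time and is no camera call; for the wrist camera it gives the pose at the moment of the call.
- hand_in(): hands the job in, once; it reports no verdict.
The state is a dict: "clock": time; "joint_pos": joint angles; "joint_velocities": joint speeds; "tau": joint torques, N m; "position": TCP position; "ee_rot": TCP orientation; "ft_force": force on the tool from outside, world axes, zero at the start; "torque": the same for the moment, N m; "grip_width": opening from 0.0 (shut) to 1.0 (fully open).
Only numpy, scipy, OpenCV 4.12 (cv2) and the standard library are available. Lean on these libraries where they do the work, as an engineer would, in place of code of your own. Each camera call takes 0.05 s, during which the arm holds its last target. There are 200 camera calls.

## Working session

There is one attempt and no reset: what is moved stays moved. The work goes in short steps, Python scripts to look and compute and a tool call to move; the robot and the scene stay as the last step left them, time stands still between calls to the robot, and variables do not carry over. Pictures are saved under pics/ and viewed, about 8 in all and at most 12, crops included, and the job is handed in when it is done.

Besides the shell and the picture viewer there is one more tool, called as a command line: name --argument value ..., lists and objects as JSON in quotes. move_arm: Moves the arm, as the interface text tells. Its arguments: {"type":"object","properties":{"moves":{"type":"array","items":{"type":"array"}},"squeeze":{"type":"number"}},"required":["moves"]}

```bash
mkdir -p pics; ls
cat > h.py <<'E'
import numpy as np,cv2
from workcell import get_obs,camera,camera_info,hand_in
def snap(n,f):
    i=camera_info(n);im=camera(n);cv2.imwrite('pics/'+f+'.png',im[:,:,::-1]);return im,i
def ray(i,u,v):
    d=np.array(i['rotation'])@np.array([(u-i['cx'])/i['fx'],(v-i['cy'])/i['fy'],1.]);return np.array(i['origin']),d
def atz(i,u,v,z):
    o,d=ray(i,u,v);return o+d*(z-o[2])/d[2]
def proj(i,p):
    q=np.array(i['rotation']).T@(np.array(p)-np.array(i['origin']));return i['fx']*q[0]/q[2]+i['cx'],i['fy']*q[1]/q[2]+i['cy']
def tri(rs):
    A=0;b=0
    for o,d in rs:
        d=d/np.linalg.norm(d);P=np.eye(3)-np.outer(d,d);A=A+P;b=b+P@o
    return np.linalg.solve(A,b)
E
python3 - <<'E'
from h import *
o=get_obs();print({k:np.round(o[k],3).tolist() for k in o})
for n in('scene','top'):
    im,i=snap(n,n);print(n,{k:np.round(i[k],3).tolist() for k in i})
E
```

```text
pics
{'clock': 0.0, 'joint_pos': [1.272, 0.333, -0.065, 1.461, 0.022, 1.35, -0.089], 'joint_velocities': [-0.0, 0.001, -0.001, -0.0, -0.002, -0.001, -0.0], 'tau': [-0.001, -62.544, 0.049, -39.16, 0.016, 0.01, 0.0], 'position': [0.17, -0.601, 0.231], 'ee_rot': [0.991, 0.137, -0.0, -0.001], 'ft_force': [-0.306, -0.156, -0.322], 'torque': [-0.008, 0.03, -0.046], 'grip_width': 1.0}
scene {'fx': 500.946, 'fy': 500.946, 'cx': 319.244, 'cy': 241.47, 'origin': [1.12, 0.302, 0.931], 'rotation': [0.464, 0.826, -0.278, -0.159]}
top {'fx': 558.203, 'fy': 558.203, 'cx': 330.488, 'cy': 241.563, 'origin': [0.399, -0.061, 1.268], 'rotation': [0.713, -0.699, 0.042, -0.039]}
```

```bash
sed -i 's/^import numpy.*/import numpy as np,cv2\nfrom scipy.spatial.transform import Rotation as R/; s/from workcell.*/from workcell import get_obs,camera,camera_info as _ci,hand_in\ndef camera_info(n):\n    i=dict(_ci(n));i["rotation"]=R.from_quat(i["rotation"]).as_matrix();return i/' h.py; head -8 h.py
```

```text
import numpy as np,cv2
from scipy.spatial.transform import Rotation as R
from workcell import get_obs,camera,camera_info as _ci,hand_in
def camera_info(n):
    i=dict(_ci(n));i["rotation"]=R.from_quat(i["rotation"]).as_matrix();return i
def snap(n,f):
    i=camera_info(n);im=camera(n);cv2.imwrite('pics/'+f+'.png',im[:,:,::-1]);return im,i
def ray(i,u,v):
```

View pics/top.png

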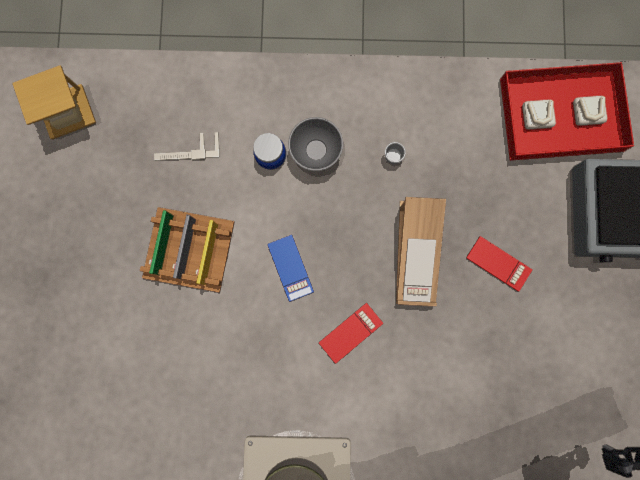

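View pics/scene.png

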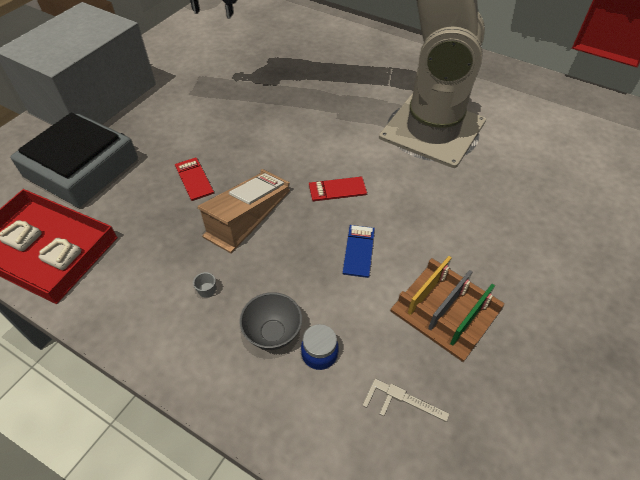

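Top view: blue board (290,268), white board on the stand (419,268), and green in the leftmost file slot (160,242), with grey (184,246) and yellow (206,252) beside it. The boards at (351,333) and (499,264) are red look-alikes, so not meant. The blue jar (269,150) is round, so the only blue board is at (290,268). Next I measure from both views.

```bash
cat > m.py <<'E'
from h import *
def quad(im,roi,lo,hi):
    u0,v0,u1,v1=roi;h=cv2.cvtColor(im[v0:v1,u0:u1],cv2.COLOR_RGB2HSV)
    m=cv2.inRange(h,lo,hi);m=cv2.morphologyEx(m,cv2.MORPH_OPEN,np.ones((2,2)))
    c=max(cv2.findContours(m,0,1)[0],key=cv2.contourArea)
    b=cv2.boxPoints(cv2.minAreaRect(c))+[u0,v0];return b,cv2.contourArea(c)
E
python3 - <<'E'
from m import *
ims={n:(cv2.imread(f'pics/{n}.png')[:,:,::-1].copy(),camera_info(n)) for n in('top','scene')}
T,ti=ims['top'];S,si=ims['scene']
for nm,roi,lo,hi,z in[('blue',(255,225,325,310),(100,100,40),(130,255,255),.008),('white',(395,225,445,305),(0,0,170),(180,40,255),.07),('green',(140,200,180,290),(50,80,20),(85,255,255),.07)]:
    b,a=quad(T,roi,lo,hi);print(nm,a,b.round(1).tolist(),[atz(ti,*p,z).round(3)[:2].tolist() for p in b])
for nm,roi,lo,hi in[('blue',(335,215,385,285),(100,100,40),(130,255,255)),('green',(445,280,500,350),(50,80,20),(85,255,255))]:
    b,a=quad(S,roi,lo,hi);print(nm,a,b.round(1).tolist())
a=cv2.resize(T[195:310,140:240],None,fx=3.5,fy=3.5,interpolation=cv2.INTER_CUBIC)
b=cv2.resize(T[195:310,385:455],None,fx=3.5,fy=3.5,interpolation=cv2.INTER_CUBIC)
c=cv2.resize(S[165:255,190:300],None,fx=2,fy=2)
d=np.zeros((a.shape[0],a.shape[1]+b.shape[1]+c.shape[1],3),np.uint8);d[:,:a.shape[1]]=a;d[:,a.shape[1]:a.shape[1]+b.shape[1]]=b;d[:c.shape[0],-c.shape[1]:]=c
print(d.shape);cv2.imwrite('pics/crop.png',d[:,:,::-1])
E
```

```text
blue 1178.0 [[267.9, 244.8], [292.3, 235.4], [312.5, 288.0], [288.1, 297.4]] [[0.534, 0.077], [0.557, 0.023], [0.439, -0.026], [0.417, 0.028]]
white 1181.5 [[405.4, 284.9], [409.1, 238.8], [436.4, 241.0], [432.7, 287.2]] [[0.447, -0.227], [0.547, -0.234], [0.543, -0.293], [0.444, -0.285]]
green 555.5 [[149.0, 273.5], [163.7, 211.4], [174.5, 214.0], [159.9, 276.1]] [[0.46, 0.323], [0.596, 0.299], [0.591, 0.275], [0.455, 0.299]]
blue 987.0 [[343.0, 274.4], [350.0, 227.9], [376.0, 231.8], [369.0, 278.3]]
green 319.0 [[448.9, 341.7], [492.0, 283.5], [497.2, 287.4], [454.1, 345.6]]
(402, 815, 3)
```

View pics/crop.png

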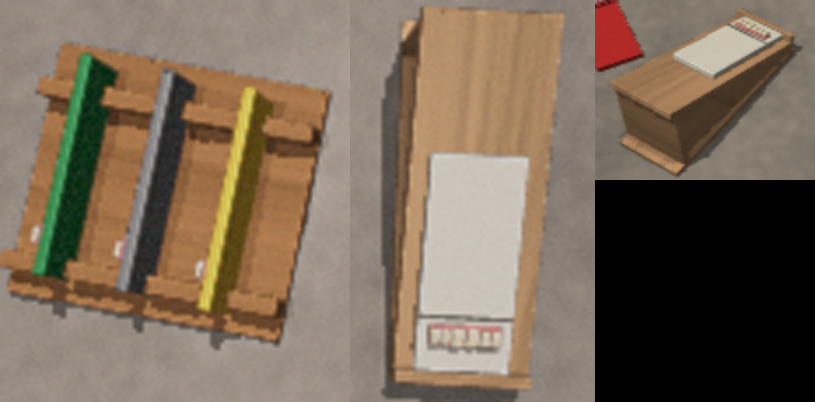

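move_arm --moves '[[[0.97,-0.71,0],[0,0,0],1],[[0.97,-0.71,0],[0,0,0],1],[[0.97,-0.71,0],[0,0,0],1],[[0.97,-0.71,0],[0,0,0],1],[[0.97,-0.71,0],[0,0,0],1]]'

```text
clock: 0.72
position: [0.2631, -0.482, 0.231]
ee_rot: [0.991, 0.137, -0.0, -0.0]
ft_force: [0.2, 0.3, 0.2]
grip_width: 0.998
```

move_arm --moves '[[[0.97,-0.71,0],[0,0,4],1],[[0.97,-0.71,0],[0,0,4],1],[[0.97,-0.71,0],[0,0,4],1],[[0.97,-0.71,0],[0,0,4],1],[[0.97,-0.71,0],[0,0,4],1]]'

```text
clock: 1.35
position: [0.3707, -0.3783, 0.2311]
ee_rot: [0.999, -0.038, -0.0, -0.0]
ft_force: [0.0, -0.6, -0.2]
grip_width: 0.998
```

Run:
```python
from h import *
o=get_obs();print({k:np.round(o[k],3).tolist() for k in('clock','joint_pos','position','ee_rot')})
im,i=snap('wrist','w1');M=R.from_quat(o['ee_rot']).as_matrix();print(M.round(2).tolist())
print((M.T@(np.array(i['origin'])-o['position'])).round(4),(M.T@i['rotation']).round(3).tolist(),i['fx'],i['cx'],i['cy'])
```

```text
{'clock': 1.35, 'joint_pos': [0.938, 0.136, -0.25, 1.702, 0.035, 1.308, -0.965], 'position': [0.371, -0.378, 0.231], 'ee_rot': [0.999, -0.038, -0.0, -0.0]}
[[1.0, -0.08, -0.0], [-0.08, -1.0, 0.0], [-0.0, -0.0, -1.0]]
[ 0.0769 -0.0006 -0.143 ] [[0.0, -0.953, -0.302], [1.0, 0.0, 0.0], [-0.0, -0.302, 0.953]] 426.1065929948128 322.86357269175403 244.4452609641383
```

move_arm --moves '[[[0.33,-0.97,0],[0,0,0],1],[[0.33,-0.97,0],[0,0,0],1],[[0.33,-0.97,0],[0,0,0],1],[[0.33,-0.97,0],[0,0,0],1],[[0.33,-0.97,0],[0,0,0],1]]'

```text
clock: 2.02
position: [0.4203, -0.2604, 0.231]
ee_rot: [0.999, -0.037, -0.0, -0.0]
ft_force: [-0.4, -0.3, 0.1]
grip_width: 1.0
```

Run:
```python
from m import *
im,i=snap('wrist','w2');np.savez('w2.npz',**i)
print(get_obs()['position'])
```

```text
[ 0.42194804 -0.25691576  0.2311964 ]
```

View pics/w2.png

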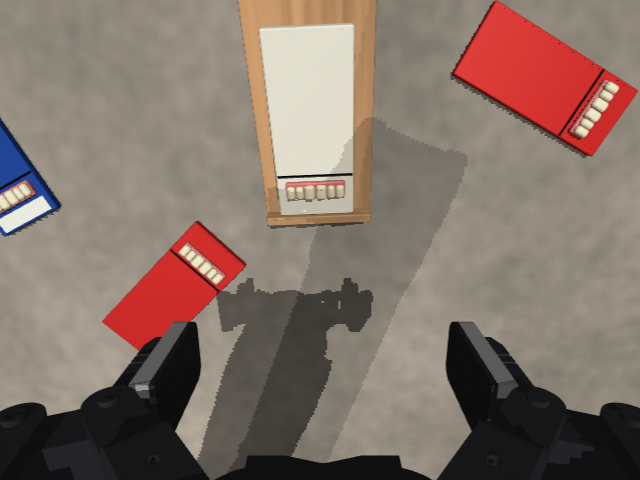

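Wrist view: the white board's head corners are (260,28) and (354,23), its line ends (276,178) and (352,175), its foot (281,215) and (353,213), against the lip. A red look-alike lies on each side. I fit the pose from wrist and top together.

```bash
cat >> m.py <<'E'
from scipy.optimize import least_squares
def fit(obs,pitch,x0,free=4):
    # obs: list (info,boardpoint,(u,v),weight); pose x,y,z,yaw ; pitch: head-up angle
    def rot(a):return R.from_euler('ZY',[a,-pitch]).as_matrix()
    def f(p):
        r=[]
        for i,b,uv,w in obs: r+=list(w*(np.array(proj(i,rot(p[3])@np.array(b)+p[:3]))-uv))
        return r
    s=least_squares(f,x0);return s.x,rot(s.x[3]),np.array(s.fun).reshape(-1,2)
E
python3 - <<'E'
from m import *
w=dict(np.load('w2.npz'));t=camera_info('top');W=[];Tt=[]
for b,uv in[((.07,.03,.004),(260,28)),((.07,-.03,.004),(354,23.5)),((-.034,.03,.004),(276.5,178)),((-.034,-.03,.004),(352.7,174.8)),((-.07,.03,.004),(280.8,215)),((-.07,-.03,.004),(353.2,213))]: W.append((w,b,uv,1))
for b,uv in[((.07,.03,.004),(409.1,238.8)),((.07,-.03,.004),(436.4,241)),((-.033,.03,.004),(405.4,284.9)),((-.033,-.03,.004),(432.7,287.2))]: Tt.append((t,b,uv,1))
for o in(W,W+Tt):
    p,M,r=fit(o,np.radians(20),[.48,-.26,.06,-.07]);print(p.round(4),np.degrees(p[3]).round(2));print(r.round(1).tolist())
print('blue tgt center',(M@[.036,0,.008]+p[:3]).round(4))
# blue heights: scene/top triangulation, blue head corners etc
s=camera_info('scene')
for a,b in[((267.9,244.8),(369,278.3)),((292.3,235.4),(343,274.4))]: print(tri([ray(t,*a),ray(s,*b)]).round(4))
print('green edge',atz(t,164.3,211.3,.07).round(3),atz(t,152,272.7,.07).round(3))
E
```

```text
[ 0.4824 -0.2568  0.0527 -0.0349] -2.0
[[-1.3, 0.4], [1.1, 0.9], [-0.6, -1.2], [1.0, -1.0], [-0.4, 0.6], [0.1, -0.1]]
[ 0.4822 -0.2571  0.0532 -0.0357] -2.04
[[-0.9, 0.6], [1.7, 1.1], [-0.3, -0.9], [1.3, -0.6], [-0.2, 1.0], [0.4, 0.4], [-1.5, -1.0], [-0.8, -1.6], [-1.8, -1.2], [-1.7, -2.0]]
blue tgt center [ 0.5132 -0.2582  0.0731]
[ 0.5354  0.0802 -0.0079]
[ 0.5579  0.0253 -0.0063]
green edge [0.596 0.298 0.07 ] [0.462 0.317 0.07 ]
```

move_arm --moves '[[[0.1,-1,0.15],[0,0,-2.7],1],[[0.1,-1,0.15],[0,0,-2.7],1],[[0.1,-1,0.15],[0,0,-2.7],1],[[0.2,-1,0.15],[0,0,-2.7],1],[[0.2,-1,0.15],[0,0,-2.7],1]]'

```text
clock: 2.7
position: [0.4352, -0.134, 0.2124]
ee_rot: [0.997, 0.083, 0.0, 0.0]
ft_force: [0.3, 0.1, 0.4]
grip_width: 1.001
```

move_arm --moves '[[[0.2,-1,0.15],[0,0,-2.7],1],[[0.2,-1,0.15],[0,0,-2.7],1],[[0.3,-1,0.15],[0,0,-2.7],1],[[0.3,-1,0.15],[0,0,-2.7],1],[[0.3,-1,0.15],[0,0,-2.7],1]]'

```text
clock: 3.32
position: [0.4346, -0.0048, 0.1935]
ee_rot: [0.98, 0.199, 0.0, 0.0]
ft_force: [0.8, 0.4, 0.3]
grip_width: 0.997
```

Run:
```python
from m import *
camera('wrist')
o=get_obs();im,i=snap('wrist','w3');np.savez('w3.npz',**i)
print(o['position'],np.degrees(np.arctan2(*R.from_quat(o['ee_rot']).as_matrix()[[1,0],0])))
```

```text
[ 0.43422474 -0.00132013  0.19324306] 23.33116571067553
```

View pics/w3.png

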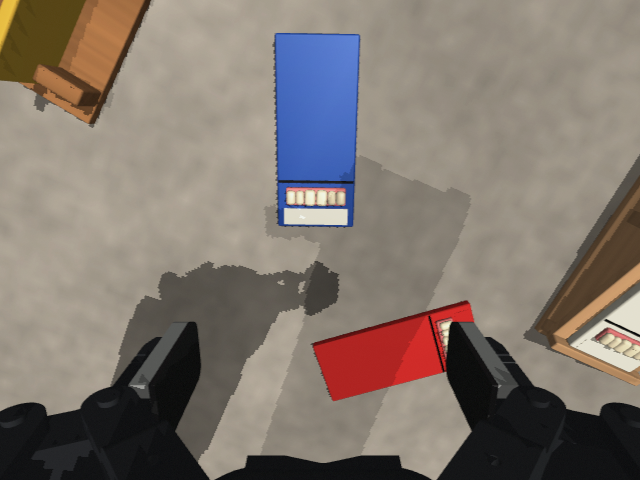

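Blue board alone at centre: head corners (275.5,34) and (359.5,35), line ends (278,182) and (354,183), foot (278,226) and (353,227).

Run:
```python
from m import *
im=cv2.imread('pics/w3.png')[:,:,::-1].copy()
w=dict(np.load('w3.npz'));W=[]
for b,uv in[((.07,.03,.004),(275.5,34)),((.07,-.03,.004),(359.5,35)),((-.034,.03,.004),(278,182)),((-.034,-.03,.004),(354.5,183)),((-.07,.03,.004),(278.5,226)),((-.07,-.03,.004),(353,227))]: W.append((w,b,uv,1))
p,M,r=fit(W,0,[.48,.02,.01,.4]);print(p.round(4),np.degrees(p[3]).round(2));print(r.round(1).tolist())
o=get_obs();T=R.from_quat(o['ee_rot']).as_matrix()
for s in(0,.01): print((T.T@(p[:3]+M@[s,0,0]-o['position'])*40).round(2))
```

```text
[0.4847 0.0265 0.0014 0.3939] 22.57
[[-0.6, 0.2], [0.6, 0.4], [-0.3, -0.5], [0.2, -0.5], [0.0, 0.2], [0.1, 0.2]]
[ 2.31 -0.29  7.68]
[ 2.71 -0.29  7.68]
```

move_arm --moves '[[[0.46,-0.06,0.9],[0,0,0.8],1],[[0.46,-0.06,0.9],[0,0,0],1],[[0.46,-0.06,0.9],[0,0,0],1],[[0.46,-0.06,0.9],[0,0,0],1],[[0.46,-0.06,0.9],[0,0,0],1]]'

```text
clock: 4.05
position: [0.4855, 0.0222, 0.0805]
ee_rot: [0.982, 0.191, 0.0, 0.0]
ft_force: [0.2, -0.8, 0.1]
grip_width: 1.0
```

move_arm --moves '[[[0,0,0.9],[0,0,0],1],[[0,0,0.9],[0,0,0],1],[[0,0,0.9],[0,0,0],1],[[0,0,0.6],[0,0,0],1],[[0,0,0],[0,0,0],1]]'

```text
clock: 4.68
position: [0.4845, 0.0221, -0.002]
ee_rot: [0.982, 0.191, -0.001, -0.0]
ft_force: [-1.6, 0.5, 0.3]
grip_width: 1.003
```

move_arm --moves '[[[0,0,0],[0,0,0],0.75],[[0,0,0],[0,0,0],0.6],[[0,0,0],[0,0,0],0.5],[[0,0,0],[0,0,0],0.5]]' --squeeze 40

```text
clock: 5.18
position: [0.4859, 0.0221, 0.0001]
ee_rot: [0.982, 0.191, 0.001, 0.0]
ft_force: [-3.5, 0.7, 8.3]
grip_width: 0.683
```

move_arm --moves '[[[0,0,-0.2],[0,0,0],0.5],[[0,0,-0.9],[0,0,0],0.5],[[0,0,-1],[0,0,0],0.5],[[0,0,-1],[0,0,0],0.5],[[0,0,-1],[0,0,0],0.5]]'

```text
clock: 5.8
position: [0.4852, 0.022, 0.1027]
ee_rot: [0.982, 0.191, 0.0, 0.0]
ft_force: [0.7, -0.2, -1.3]
grip_width: 0.677
```

Run:
```python
from m import *
o=get_obs();im,i=snap('wrist','w4');np.savez('w4.npz',**i)
print(o['position'],o['ee_rot'],o['grip_width'],o['joint_pos'])
h=cv2.cvtColor(im,cv2.COLOR_RGB2HSV);m=cv2.inRange(h,(100,100,40),(130,255,255))
c=max(cv2.findContours(m,0,1)[0],key=cv2.contourArea);print(cv2.contourArea(c),cv2.approxPolyDP(c,4,True)[:,0].tolist())
```

```text
[0.48524193 0.02202895 0.10270215] [9.81625665e-01 1.90816370e-01 3.60035776e-04 1.91553358e-04] 0.6770064426777119 [ 0.47638672  0.20741087 -0.66761008  1.94339798  0.14893887  1.03856845
 -1.44342957]
51603.0 [[228, 130], [249, 455], [262, 455], [265, 423], [312, 422], [381, 423], [384, 455], [398, 455], [418, 131]]
```

View pics/w4.png

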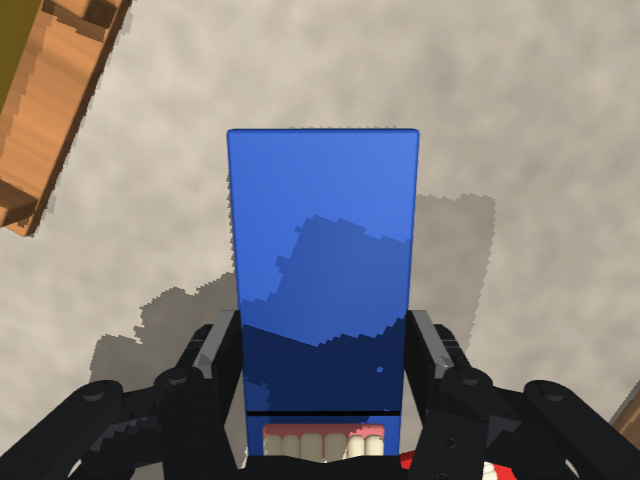

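The blue board is held squarely: head corners (229,130) and (418,130), line at row 413. I work out its pose in the tool while carrying it over.

move_arm --moves '[[[-0.3,1,-0.6],[0,0,4.9],0.5],[[-0.25,1,-0.6],[0,0,4.9],0.5],[[-0.2,1,-0.6],[0,0,4.9],0.5],[[-0.1,1,-0.6],[0,0,4.9],0.5],[[0,1,-0.6],[0,0,4.8],0.5]]'

```text
clock: 6.48
position: [0.491, -0.1072, 0.1773]
ee_rot: [1.0, -0.024, 0.0, 0.0]
ft_force: [0.4, -0.4, 0.0]
grip_width: 0.677
```

move_arm --moves '[[[0,1,0],[0,4,0],0.5],[[0,1,0],[0,4,0],0.5],[[0,1,0],[0,4,0],0.5],[[0,1,0],[0,4,0],0.5],[[0,1,0],[0,4,0],0.5]]'

```text
clock: 7.1
position: [0.4857, -0.232, 0.1771]
ee_rot: [0.984, -0.022, 0.175, 0.004]
ft_force: [0.3, 0.4, -0.8]
grip_width: 0.679
```

```bash
cat >> m.py <<'E'
def tool(o=None):
    o=o or get_obs();T=np.eye(4);T[:3,:3]=R.from_quat(o['ee_rot']).as_matrix();T[:3,3]=o['position'];return T
def mat(M,p):
    T=np.eye(4);T[:3,:3]=M;T[:3,3]=p;return T
def pnp(i,pts,uv):
    K=np.array([[i['fx'],0,i['cx']],[0,i['fy'],i['cy']],[0,0,1.]])
    ok,r,t=cv2.solvePnP(np.array(pts,float),np.array(uv,float),K,None,flags=cv2.SOLVEPNP_IPPE)
    return mat(i['rotation'],i['origin'])@mat(R.from_rotvec(r[:,0]).as_matrix(),t[:,0])
def rem(Tt,T=None):
    T=tool() if T is None else T;D=np.linalg.inv(T)@Tt
    print('shift units',(D[:3,3]*40).round(2),'turn deg',np.degrees(R.from_matrix(D[:3,:3]).as_rotvec()).round(1))
WHITE=mat(R.from_euler('ZY',[np.radians(-2.0),-np.radians(20)]).as_matrix(),[.4822,-.257,.0532])
F=.004
E
python3 - <<'E'
from m import *
i=dict(np.load('w4.npz'))
B=pnp(i,[(.07,.03,F),(.07,-.03,F),(-.034,.03,F),(-.034,-.03,F)],[(229,129.5),(418.5,129.5),(246,413),(400.5,413)])
q=np.array([.98163,.19082,.00036,.00019]);T0=mat(R.from_quat(q).as_matrix(),[.48524,.02203,.1027])
G=np.linalg.inv(T0)@B;print(G.round(4));np.save('G.npy',G)
Tt=WHITE@mat(np.eye(3),[.0365,0,.008])
rot=R.from_euler('x',180).as_matrix()
print('yaw of grasp',np.degrees(np.arctan2(G[1,0],G[0,0])))
# nominal: board z in tool from counter grip: tip flush -> centre 4mm behind tip
for g in(.0,):
    for z in(.04,.0):
        Gn=mat(rot,[G[0,3],G[1,3],-.007 ]);X=WHITE@mat(np.eye(3),[.0365,0,.008+z])@np.linalg.inv(Gn);print(X[:3,3].round(4));rem(X)
o=get_obs();print(o['position'],o['ft_force'])
E
```

```text
[[-2.080e-01 -8.018e-01 -5.603e-01  2.060e-02]
 [ 9.448e-01 -1.650e-02 -3.272e-01 -6.000e-04]
 [ 2.531e-01 -5.974e-01  7.609e-01 -1.990e-02]
 [ 0.000e+00  0.000e+00  0.000e+00  1.000e+00]]
yaw of grasp 102.41671319623737
[ 0.4818 -0.2629  0.1002]
shift units [-1.15  1.24  2.85] turn deg [-53.    0.1  -0.6]
[ 0.4954 -0.2634  0.0627]
shift units [-1.16  1.24  4.45] turn deg [-53.    0.1  -0.6]
[ 0.48565809 -0.23198025  0.17707593] [ 0.28377934  0.43621484 -0.77796424]
```

```bash
sed -i 's/np.array(pts,float),np.array(uv/np.array(pts,float)-[0,0,F],np.array(uv/; s/    return mat(i\[.rotation.\],i\[.origin.\])@mat(R.from_rotvec(r\[:,0\]).as_matrix(),t\[:,0\])/&@mat(np.eye(3),[0,0,-F])/' m.py
python3 - <<'E'
from m import *
i=dict(np.load('w4.npz'))
B=pnp(i,[(.07,.03,F),(.07,-.03,F),(-.034,.03,F),(-.034,-.03,F)],[(229,129.5),(418.5,129.5),(246,413),(400.5,413)])
T0=mat(R.from_quat([.98163,.19082,.00036,.00019]).as_matrix(),[.48524,.02203,.1027])
G=np.linalg.inv(T0)@B;print(G.round(4).tolist())
Gn=mat(np.diag([1,-1,-1.]),[G[0,3],G[1,3],-.007])
for z in(.03,.0):
    X=WHITE@mat(np.eye(3),[.0365,0,.008+z])@np.linalg.inv(Gn);print(X[:3,3].round(4));rem(X)
E
```

```text
[[0.9972, 0.0014, 0.0748, 0.0009], [0.0012, -1.0, 0.0038, -0.0005], [0.0748, -0.0037, -0.9972, -0.0016], [0.0, 0.0, 0.0, 1.0]]
[ 0.505  -0.2583  0.0945]
shift units [-0.37  1.02  3.38] turn deg [ 0.2 -0.2 -0.5]
[ 0.5153 -0.2586  0.0663]
shift units [-0.37  1.01  4.58] turn deg [ 0.2 -0.2 -0.5]
```

Run:
```python
from m import *
P=[(.07,.03,F),(.07,-.03,F),(-.034,.03,F),(-.034,-.03,F),(-.07,.03,F),(-.07,-.03,F)]
for n,uv in(('w3',[(275.5,34),(359.5,35),(278,182),(354.5,183),(278.5,226),(353,227)]),('w2',[(260,28),(354,23.5),(276.5,178),(352.7,174.8),(280.8,215),(353.2,213)])):
    B=pnp(dict(np.load(n+'.npz')),P,uv);print(n,B[:3,3].round(4),'head-up deg',np.degrees(np.arcsin(B[2,0])).round(1))
i=dict(np.load('w4.npz'))
for pit in(0,-2,-4):
    p,M,r=fit([(i,b,u,1) for b,u in zip(P,[(229,129.5),(418.5,129.5),(246,413),(400.5,413)])],np.radians(pit),[.48,.02,.1,.38]);print(pit,p.round(4),r.round(1).tolist())
```

```text
w3 [0.4853 0.0267 0.0019] head-up deg -5.3
w2 [ 0.4825 -0.2568  0.0488] head-up deg 17.6
0 [0.4859 0.0229 0.1056 0.3832] [[-2.4, 1.0], [2.3, 1.2], [-1.1, -1.4], [1.2, -1.3]]
-2 [0.4859 0.0228 0.105  0.3832] [[-0.3, 0.3], [0.3, 0.5], [-1.4, -0.6], [1.5, -0.5]]
-4 [0.4859 0.0228 0.1045 0.3831] [[1.6, -0.2], [-1.7, -0.0], [-1.8, 0.1], [1.8, 0.2]]
```

move_arm --moves '[[[-0.09,0.25,0.8],[0,0,-0.5],0.5],[[-0.09,0.25,0.8],[0,0,0],0.5],[[-0.09,0.25,0.8],[0,0,0],0.5],[[-0.09,0.25,0.8],[0,0,0],0.5],[[0,0,0],[0,0,0],0.5]]'

```text
clock: 7.72
position: [0.503, -0.2565, 0.097]
ee_rot: [0.985, -0.018, 0.172, 0.004]
ft_force: [-0.8, 1.1, -0.3]
grip_width: 0.678
```

```bash
cat >> m.py <<'E'
def target(off,g=(.0009,-.0005,-.004),base=WHITE):
    return base@mat(np.eye(3),off)@np.linalg.inv(mat(np.diag([1,-1,-1.]),g))
E
python3 - <<'E'
from m import *
camera('wrist');rem(target((.0365,0,.008)));im,i=snap('wrist','w5');im2,j=snap('scene','s5')
np.savez('w5.npz',**i)
a=im;b=cv2.resize(im2[150:260,180:310],None,fx=2,fy=2)
a=a.copy();a[480-220:,640-260:]=b;cv2.imwrite('pics/w5c.png',a[:,:,::-1])
E
```

```text
shift units [0.01 0.07 1.24] turn deg [0.1 0.1 0. ]
```

View pics/w5c.png

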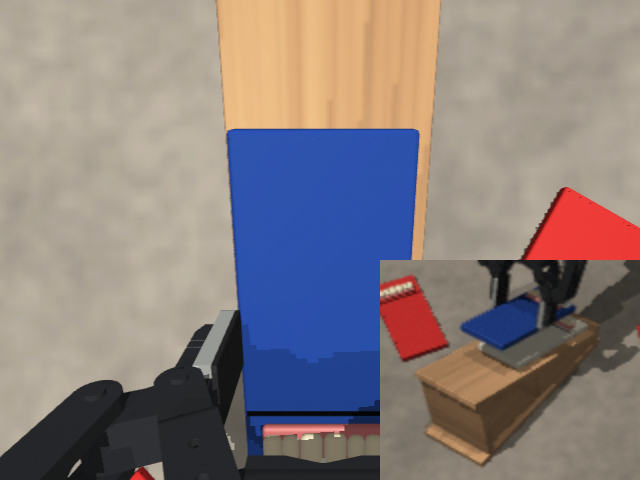

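move_arm --moves '[[[0,0.07,0.4],[0,0,0],0.5],[[0,0,0.3],[0,0,0],0.5],[[0,0,0.25],[0,0,0],0.5],[[0,0,0.1],[0,0,0],0.5],[[0,0,0],[0,0,0],0.5]]'

```text
clock: 8.5
position: [0.5128, -0.258, 0.0733]
ee_rot: [0.985, -0.016, 0.173, 0.004]
ft_force: [-0.0, 0.5, -0.8]
grip_width: 0.682
```

move_arm --moves '[[[0,0,0.06],[0,0,0],0.5],[[0,0,0.06],[0,0,0],0.5]]'

```text
clock: 8.75
position: [0.5139, -0.2583, 0.0708]
ee_rot: [0.985, -0.016, 0.174, 0.005]
ft_force: [-0.1, -0.2, -0.4]
grip_width: 0.676
```

move_arm --moves '[[[0,0,0.05],[0,0,0],0.5],[[0,0,0],[0,0,0],0.5]]'

```text
clock: 9.0
position: [0.5142, -0.2581, 0.0694]
ee_rot: [0.985, -0.016, 0.174, 0.004]
ft_force: [-0.0, -0.0, -0.8]
grip_width: 0.678
```

move_arm --moves '[[[0,0,0.04],[0,0,0],0.5],[[0,0,0],[0,0,0],0.5]]'

```text
clock: 9.25
position: [0.5146, -0.2582, 0.0687]
ee_rot: [0.985, -0.016, 0.174, 0.004]
ft_force: [-0.8, 0.1, 1.2]
grip_width: 0.682
```

move_arm --moves '[[[0,0,0.04],[0,0,0],0.5],[[0,0,0],[0,0,0],0.5]]'

```text
clock: 9.5
position: [0.5147, -0.2583, 0.0684]
ee_rot: [0.985, -0.016, 0.173, 0.005]
ft_force: [-11.7, 3.8, 15.3]
grip_width: 0.677
```

Run:
```python
from m import *
rem(target((.0365,0,.008)));print(get_obs()['ft_force'].round(1) if hasattr(get_obs()['ft_force'],'round') else get_obs()['ft_force'])
```

```text
shift units [-0.01  0.01 -0.03] turn deg [0.2 0.  0.1]
[-11.7   3.8  15.3]
```

move_arm --moves '[[[0,0,-0.03],[0,0,0],0.5],[[0,0,0],[0,0,0],0.72],[[0,0,0],[0,0,0],0.8],[[0,0,0],[0,0,0],0.9],[[0,0,-0.1],[0,0,0],1]]'

```text
clock: 10.12
position: [0.5137, -0.258, 0.0705]
ee_rot: [0.985, -0.016, 0.173, 0.004]
ft_force: [-0.5, 0.7, -0.8]
grip_width: 0.998
```

move_arm --moves '[[[0,0,-0.5],[0,0,0],1],[[0,0,-1],[0,0,0],1],[[0,0,-1],[0,0,0],1],[[0,0,-1],[0,0,0],1],[[-0.5,0,-1],[0,0,0],1]]'

```text
clock: 10.75
position: [0.4637, -0.256, 0.174]
ee_rot: [0.985, -0.016, 0.174, 0.005]
ft_force: [-0.4, -1.3, 0.5]
grip_width: 1.0
```

Run:
```python
from m import *
o=get_obs();print(o['position'],o['clock'],o['joint_pos']);im,i=snap('wrist','w6');np.savez('w6.npz',**i)
```

```text
[ 0.46372399 -0.25599575  0.17404681] 10.75 [ 0.90122431 -0.02209737 -0.37288111  2.03545833 -0.22998381  0.82668316
 -0.94514633]
```

View pics/w6.png

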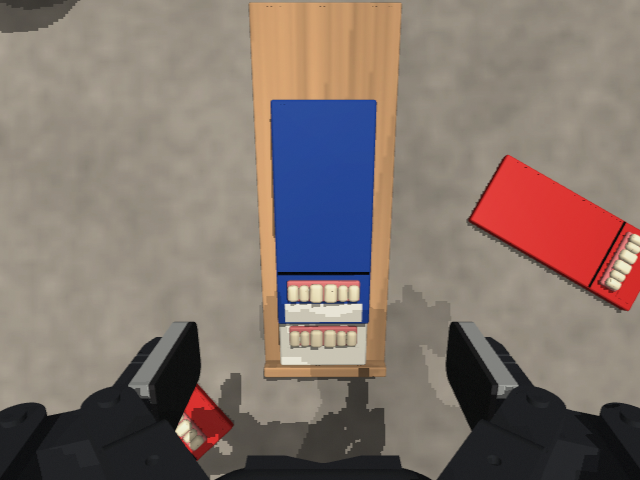

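Blue is lapped on white and released. Its foot edge is at row 323, just above the white teeth at row 328. It is square, with centres at columns 324 (blue) and 323 (white). I fit blue's pose and a rough arm model to plan laying the green board down.

```bash
cat > fk.py <<'E'
from m import *
import itertools
D=[([1.272,.333,-.065,1.461,.022,1.35,-.089],[.17,-.601,.231],[.991,.137,0,-.001]),
([0.938,0.136,-0.25,1.702,0.035,1.308,-0.965],[.371,-.378,.231],[.999,-.038,0,0]),
([0.47639,0.20741,-0.66761,1.9434,0.14894,1.03857,-1.44343],[.48524,.02203,.1027],[.98163,.19082,.00036,.00019]),
([0.90122,-0.0221,-0.37288,2.03546,-0.22998,0.82668,-0.94515],[.46372,-.256,.17405],[.985,-.016,.174,.005])]
def fk(q,L,s):
    h,l1,l2,l3,a=L;z=np.array([0,0,1.]);E=lambda ax,t:R.from_euler(ax,t)
    A=E('z',s[0]*q[0]);p=A.apply([a,0,0])+[0,0,h]
    A=A*E('y',q[1]);p=p+A.apply(z)*l1;A=A*E('z',s[1]*q[2])*E('y',q[3]);p=p+A.apply(z)*l2
    A=A*E('z',s[2]*q[4])*E('y',q[5]);p=p+A.apply(z)*l3;A=A*E('z',s[3]*q[6]);return p,A
if __name__=='__main__':
    best=[]
    for s in itertools.product((1,-1),repeat=4):
        def f(L):
            r=[]
            for q,p,o in D:
                P,A=fk(q,L[:5],s);B=A*R.from_euler('z',L[5]);r+=list(P-p)+list((B.inv()*R.from_quat(o)).as_rotvec()*.3)
            return r
        for o7 in(0,1.57,3.14,-1.57):
            x=least_squares(f,[.3,.4,.4,.2,0,o7]);best.append((x.cost,s,x.x.round(4).tolist()))
    best.sort(key=lambda b:b[0]);print(best[:2])
    P=[(.07,.03,F),(.07,-.03,F),(-.034,.03,F),(-.034,-.03,F),(-.07,.03,F),(-.07,-.03,F)]
    i=dict(np.load('w6.npz'))
    p,M,r=fit([(i,b,u,1) for b,u in zip(P,[(271.5,100),(377,100),(278,273),(370.5,273),(279.5,322.5),(369.5,323)])],np.radians(20),[.51,-.26,.07,-.03])
    print(p.round(4),np.degrees(p[3]).round(2),r.round(1).tolist());print('blue in white',(np.linalg.inv(WHITE)@np.append(p[:3],1)).round(4))
    p,M,r=fit([(i,b,u,1) for b,u in zip(P[4:],[(280,364),(366,363)])],np.radians(20),[.48,-.26,.05,-.03]) if 0 else (0,0,0)
E
python3 fk.py
```

```text
[(np.float64(0.001437748878470985), (-1, -1, -1, -1), [0.2122, 0.4027, 0.4126, 0.2797, 0.0842, 1.5714]), (np.float64(0.0014377488784709871), (-1, -1, -1, -1), [0.2122, 0.4027, 0.4126, 0.2797, 0.0842, 1.5714])]
[ 0.5144 -0.2584  0.0703 -0.0302] -1.73 [[-0.3, 0.4], [0.4, 0.3], [-0.7, -0.6], [0.8, -0.8], [-0.4, 0.6], [0.0, -0.1]]
blue in white [ 3.61e-02 -3.00e-04  5.00e-03  1.00e+00]
```

move_arm --moves '[[[0,-1,-0.4],[0,-4,0],1],[[0,-1,-0.4],[0,-4,0],1],[[0,-1,-0.4],[0,-4,0],1],[[0,-1,-0.4],[0,-4,0],1],[[0,-1,-0.4],[0,-4,0],1]]'

```text
clock: 11.42
position: [0.4574, -0.13, 0.2214]
ee_rot: [1.0, -0.017, -0.001, 0.002]
ft_force: [-0.3, 0.2, 0.5]
grip_width: 0.995
```

Run:
```python
from fk import *
o=get_obs();print(np.round(o['position'],4),np.round(o['ee_rot'],3))
M=R.from_quat(o['ee_rot']).as_matrix();psi=np.arctan2(M[1,0],M[0,0])
d=(np.array([.52,.305])-o['position'][:2])/17
for k in range(17):
    a=psi+np.radians(10.2)*k;s=[d[0]*np.cos(a)+d[1]*np.sin(a),d[0]*np.sin(a)-d[1]*np.cos(a)];print(np.round(np.array(s)*40,2).tolist(),end=' ')
print()
L=[0.2122,0.4027,0.4126,0.2797,0.0842];S=(-1,)*4
lo=[-2.6,-.5,-1.47,.16,-1.27,.06,-2.6];hi=[2.6,2.12,1.34,2.42,4.41,2.06,2.6]
for r in(.5,.56,.62):
  for th in(45,60,75):
    t=np.radians(th);z=np.array([np.sin(t),0,-np.cos(t)]);x=np.array([0,1,0.]);A=R.from_matrix(np.c_[x,np.cross(z,x),z])
    def f(q):
        p,B=fk(q,L,S);B=B*R.from_euler('z',1.5714);return list((p-[r,.05,.04])*10)+list((B.inv()*A).as_rotvec()*3)+list(.01*(q-q0))
    q0=np.array([0,.2,0,2,0,.6,0]);x=least_squares(f,q0,bounds=(lo,hi));print(r,th,np.linalg.norm(x.fun[:6]).round(3),x.x.round(2))
```

```text
[ 0.4574 -0.13    0.2214] [ 1.    -0.017 -0.001  0.002]
[0.11, -1.03] [0.29, -0.99] [0.46, -0.92] [0.62, -0.83] [0.76, -0.7] [0.87, -0.56] [0.95, -0.4] [1.01, -0.22] [1.03, -0.04] [1.02, 0.14] [0.98, 0.32] [0.91, 0.49] [0.81, 0.65] [0.68, 0.78] [0.53, 0.89] [0.37, 0.97] [0.19, 1.02] 
0.5 45 0.468 [-0.7   0.13  0.65  2.42  2.5   0.07 -2.6 ]
0.5 60 0.554 [ 0.76  1.53 -1.47  2.42  2.59  1.63 -1.7 ]
0.5 75 0.499 [ 0.91  2.12 -1.16  2.42  3.6   1.64 -1.41]
0.56 45 0.0 [ 0.68  0.59 -1.14  2.35  2.09  0.74 -2.07]
0.56 60 0.013 [ 0.84  1.62 -1.47  2.42  2.73  1.57 -1.6 ]
0.56 75 0.024 [ 0.94  2.12 -1.34  2.42  3.4   1.55 -1.29]
0.62 45 0.0 [ 0.6   0.62 -1.01  2.21  2.07  0.66 -1.98]
0.62 60 0.0 [ 0.68  0.94 -1.12  2.31  2.56  1.1  -2.16]
0.62 75 0.0 [ 0.56  1.04 -0.91  2.36  2.96  1.42 -2.38]
```

move_arm --moves '[[[0.11,-1,-0.05],[0,0,-10.2],0.8],[[0.29,-0.99,-0.05],[0,0,-10.2],0.6],[[0.46,-0.92,-0.05],[0,0,-10.2],0.45],[[0.62,-0.83,-0.05],[0,0,-10.2],0.45],[[0.76,-0.7,-0.05],[0,0,-10.2],0.45]]'

```text
clock: 12.05
position: [0.4758, -0.0028, 0.2267]
ee_rot: [0.909, 0.418, -0.0, 0.002]
ft_force: [0.8, 0.9, 0.1]
grip_width: 0.448
```

move_arm --moves '[[[0.87,-0.56,0],[0,0,-10.2],0.45],[[0.95,-0.4,0],[0,0,-10.2],0.45],[[1,-0.22,0],[0,0,-10.2],0.45],[[1,-0.04,0],[0,0,-10.2],0.45],[[1,0.14,0],[0,0,-10.2],0.45]]'

```text
clock: 12.68
position: [0.4937, 0.1234, 0.2263]
ee_rot: [0.64, 0.768, -0.001, 0.001]
ft_force: [-0.1, -0.5, -0.2]
grip_width: 0.454
```

move_arm --moves '[[[0.98,0.32,0],[0,0,-10.2],0.45],[[0.91,0.49,0],[0,0,-10.2],0.45],[[0.81,0.65,0],[0,0,-10.2],0.45],[[0.68,0.78,0],[0,0,-10.2],0.45],[[0.53,0.89,0],[0,0,-10.2],0.45]]'

```text
clock: 13.3
position: [0.5122, 0.2513, 0.2259]
ee_rot: [0.247, 0.969, -0.001, 0.001]
ft_force: [0.6, 0.6, 0.1]
grip_width: 0.446
```

move_arm --moves '[[[0.37,0.97,0],[0,0,-10.2],0.45],[[0.19,1,0],[0,0,-10.2],0.45],[[0,0,0],[0,0,0],0.45]]'

```text
clock: 13.68
position: [0.5185, 0.3034, 0.2254]
ee_rot: [0.073, 0.997, -0.001, -0.0]
ft_force: [0.2, -0.5, -0.2]
grip_width: 0.447
```

Run:
```python
from m import *
camera('wrist')
o=get_obs();print({k:np.round(o[k],4).tolist() for k in('clock','joint_pos','position','ee_rot','grip_width')});im,i=snap('wrist','w7');np.savez('w7.npz',**i)
```

```text
{'clock': 13.725, 'joint_pos': [0.1782, 0.4767, -1.0498, 1.4958, 0.4162, 1.4113, 0.531], 'position': [0.5189, 0.302, 0.2253], 'ee_rot': [0.0747, 0.9972, -0.0013, -0.0002], 'grip_width': 0.4493}
```

View pics/w7.png

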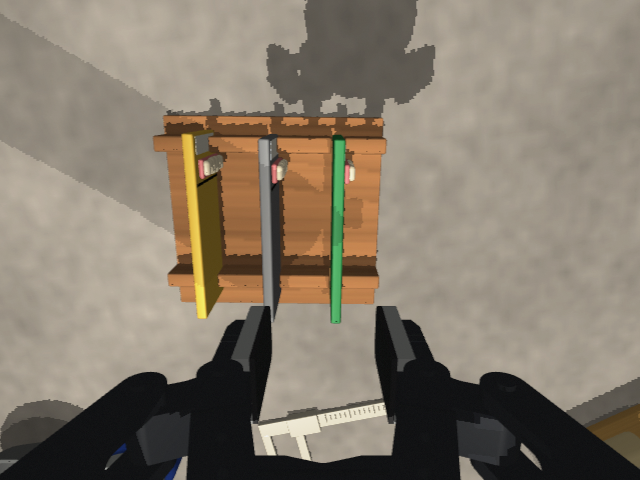

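Wrist view turned half round: the green upper edge runs from its foot end (339,137) to its head end (336,322). Its teeth face right (+y), with grey at column 267 and yellow at 198. I triangulate the edge with the top view and check which tilts the arm can reach.

Run:
```python
from fk import *
w=dict(np.load('w7.npz'));t=camera_info('top')
f=tri([ray(w,339,137),ray(t,152,272.7)]);h=tri([ray(w,336,322),ray(t,164.3,211.3)]);print('tri',f.round(4),h.round(4))
f=atz(w,339,137,.07);h=atz(w,336,322,.07);print('z70',f.round(4),h.round(4),np.linalg.norm(f-h).round(3),'yaw',np.degrees(np.arctan2(*(h-f)[[1,0]])).round(2))
c=(f+h)/2;o=get_obs();M=R.from_quat(o['ee_rot']).as_matrix();print('tool yaw',np.degrees(np.arctan2(M[1,0],M[0,0])).round(2));print('to centre of edge, units',(M.T@(c-o['position'])*40).round(2))
L=[0.2122,0.4027,0.4126,0.2797,0.0842];S=(-1,)*4
lo=np.array([-2.6,-.5,-1.47,.16,-1.27,.06,-2.6])+.03;hi=np.array([2.6,2.12,1.34,2.42,4.41,2.06,2.6])-.03
def ik(q,P,A):
    def g(x):
        p,B=fk(x,L,S);B=B*R.from_euler('z',1.5714);return list((p-P)*10)+list((B.inv()*A).as_rotvec()*3)+list(.02*(x-q))
    s=least_squares(g,np.clip(q,lo,hi),bounds=(lo,hi));return s.x,np.linalg.norm(s.fun[:6])
def orient(phi,th):
    t=np.radians(th);a=np.radians(phi);z=np.array([np.sin(t)*np.cos(a),np.sin(t)*np.sin(a),-np.cos(t)]);x=np.array([-np.sin(a),np.cos(a),0]);return R.from_matrix(np.c_[x,np.cross(z,x),z])
q0=np.array(o['joint_pos'])
for P in([.58,.05,.07],[.65,.05,.07],[.62,-.05,.07]):
  for phi in(80,60,40,20,0,-30,-60,-90):
    q=q0;n=20;r=[]
    for k in range(n+1):
        s=k/n;q,e=ik(q,(1-s)*np.array(o['position'])+s*np.array([*P[:2],.15]),orient(81.5+(phi-81.5)*s,0))
    for th in range(0,65,5):
        q2,e=ik(q,[*P[:2],.15-(.08*th/60)],orient(phi,th))
        if e>.06: break
        q=q2
    print(P[:2],phi,'max tilt',th-5 if e>.06 else th,q.round(2))
```

```text
tri [0.4629 0.3224 0.052 ] [0.5974 0.299  0.071 ]
z70 [0.4613 0.3219 0.07  ] [0.5996 0.3004 0.07  ] 0.14 yaw -8.86
tool yaw 171.33
to centre of edge, units [-0.38  0.48  6.21]
[0.58, 0.05] 80 max tilt 60 [ 1.09  1.28 -1.33  1.78  0.22  0.75  1.44]
[0.58, 0.05] 60 max tilt 60 [ 1.17  1.19 -1.32  2.02  0.31  0.3   1.13]
[0.58, 0.05] 40 max tilt 60 [ 1.19  1.31 -1.44  2.22  2.18  0.38 -0.86]
[0.58, 0.05] 20 max tilt 60 [ 1.03  1.1  -1.37  2.36  2.63  0.77 -1.72]
[0.58, 0.05] 0 max tilt 60 [ 0.78  1.03 -1.34  2.39  2.47  1.24 -2.01]
[0.58, 0.05] -30 max tilt 60 [-0.    0.47 -0.59  2.3   1.86  1.11 -2.57]
[0.58, 0.05] -60 max tilt 60 [-0.44  0.56 -0.11  1.99  1.29  1.19 -2.5 ]
[0.58, 0.05] -90 max tilt 60 [-0.46  0.76 -0.01  1.61  0.89  1.49 -2.47]
[0.65, 0.05] 80 max tilt 60 [ 0.98  1.32 -1.31  1.58  0.22  0.83  1.44]
[0.65, 0.05] 60 max tilt 60 [ 1.06  1.24 -1.31  1.84  0.34  0.38  1.12]
[0.65, 0.05] 40 max tilt 60 [ 1.09  1.3  -1.4   2.04  2.01  0.31 -0.69]
[0.65, 0.05] 20 max tilt 60 [ 0.95  1.1  -1.31  2.18  2.6   0.66 -1.68]
[0.65, 0.05] 0 max tilt 60 [ 0.47  0.57 -0.81  2.27  2.55  0.79 -2.45]
[0.65, 0.05] -30 max tilt 60 [-0.28  0.48 -0.12  2.15  1.89  0.85 -2.55]
[0.65, 0.05] -60 max tilt 60 [-0.49  0.66  0.05  1.81  1.25  1.11 -2.37]
[0.65, 0.05] -90 max tilt 60 [-0.48  0.88  0.1   1.38  0.85  1.49 -2.32]
[0.62, -0.05] 80 max tilt 60 [ 1.12  1.3  -1.28  1.55  0.16  0.98  1.56]
[0.62, -0.05] 60 max tilt 60 [ 1.24  1.25 -1.31  1.81  0.22  0.55  1.32]
[0.62, -0.05] 40 max tilt 60 [ 1.26  1.11 -1.26  2.04  0.5   0.09  0.79]
[0.62, -0.05] 20 max tilt 60 [ 1.24  1.26 -1.41  2.2   2.47  0.55 -1.3 ]
[0.62, -0.05] 0 max tilt 60 [ 0.95  0.81 -1.16  2.31  2.62  0.83 -2.14]
[0.62, -0.05] -30 max tilt 60 [ 0.18  0.45 -0.48  2.29  2.09  0.93 -2.57]
[0.62, -0.05] -60 max tilt 60 [-0.3   0.56 -0.01  2.    1.43  1.03 -2.46]
[0.62, -0.05] -90 max tilt 60 [-0.35  0.76  0.08  1.61  0.96  1.36 -2.37]
```

move_arm --moves '[[[-0.1,0.12,1],[0,0,0],0.45],[[-0.1,0.12,1],[0,0,0],0.45],[[-0.1,0.12,1],[0,0,0],0.45],[[-0.08,0.12,1],[0,0,0],0.45],[[0,0,0.5],[0,0,0],0.45]]'

```text
clock: 14.4
position: [0.5303, 0.3107, 0.1113]
ee_rot: [0.075, 0.997, -0.002, -0.0]
ft_force: [-1.1, -0.4, -0.1]
grip_width: 0.453
```

move_arm --moves '[[[0,0,0.9],[0,0,0],0.45],[[0,0,0.9],[0,0,0],0.45],[[0,0,0.9],[0,0,0],0.45],[[0,0,0],[0,0,0],0.45]]'

```text
clock: 14.9
position: [0.5293, 0.3107, 0.043]
ee_rot: [0.074, 0.997, -0.002, -0.001]
ft_force: [0.7, -1.2, 0.9]
grip_width: 0.454
```

move_arm --moves '[[[0,0,0],[0,0,0],0.2],[[0,0,0],[0,0,0],0],[[0,0,0],[0,0,0],0],[[0,0,0],[0,0,0],0]]' --squeeze 50

```text
clock: 15.4
position: [0.5308, 0.3115, 0.0462]
ee_rot: [0.075, 0.997, -0.001, 0.001]
ft_force: [-1.9, -1.5, 6.6]
grip_width: 0.079
```

move_arm --moves '[[[0,0,-0.5],[0,0,0],0],[[0,0,-1],[0,0,0],0],[[0,0,-1],[0,0,0],0],[[0,0,-1],[0,0,0],0],[[0,0,-1],[0,0,0],0]]'

```text
clock: 16.02
position: [0.5303, 0.312, 0.1594]
ee_rot: [0.074, 0.997, -0.001, 0.0]
ft_force: [0.6, -1.1, -0.2]
grip_width: 0.08
```

move_arm --moves '[[[0,-1,-0.3],[0,0,0],0],[[0,-1,-0.3],[0,0,0],0],[[0,-1,-0.3],[0,0,0],0],[[0,-1,0],[0,0,0],0],[[0,-1,0],[0,0,0],0]]'

```text
clock: 16.65
position: [0.5117, 0.1877, 0.1814]
ee_rot: [0.074, 0.997, -0.001, 0.001]
ft_force: [0.2, -0.2, -0.6]
grip_width: 0.08
```

move_arm --moves '[[[0,-1,0],[0,0,0],0],[[0,-1,0],[0,0,0],0],[[0,-1,0],[0,0,0],0],[[0,-1,0],[0,0,0],0],[[0,-1,0],[0,0,0],0]]'

```text
clock: 17.27
position: [0.4932, 0.0642, 0.1817]
ee_rot: [0.074, 0.997, -0.002, 0.001]
ft_force: [-0.7, 0.4, -1.7]
grip_width: 0.084
```

Run:
```python
from m import *
o=get_obs();print({k:np.round(o[k],4).tolist() for k in('clock','joint_pos','position','ee_rot','grip_width')});a,i=snap('wrist','w8');b,j=snap('scene','s8');c,j=snap('top','t8')
d=np.hstack([cv2.resize(a,(400,300)),cv2.resize(b,(400,300))]);cv2.imwrite('pics/c8.png',d[:,:,::-1])
```

```text
{'clock': 17.275, 'joint_pos': [0.7802, 0.2364, -1.1084, 1.8144, 0.2281, 1.2288, 1.0281], 'position': [0.4932, 0.0642, 0.1817], 'ee_rot': [0.074, 0.9973, -0.0017, 0.0005], 'grip_width': 0.0844}
```

View pics/c8.png

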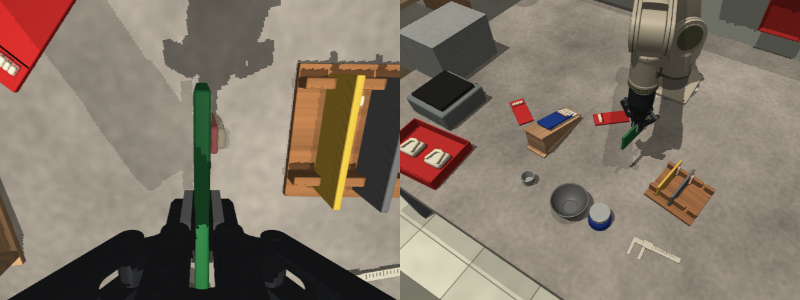

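move_arm --moves '[[[-0.4,-1,0.5],[0,0,0],0],[[-0.4,-1,0.5],[0,0,0],0],[[-0.4,0,0],[-10,0,0],0],[[-0.4,0,0],[-10,0,0],0],[[-0.4,0,0],[-10,0,0],0]]'

```text
clock: 18.05
position: [0.5364, 0.0068, 0.1568]
ee_rot: [0.072, 0.963, 0.259, 0.021]
ft_force: [-0.3, 0.1, -1.1]
grip_width: 0.082
```

move_arm --moves '[[[-0.4,0,0],[-10,0,0],0],[[0,0,0],[-10,0,0],0],[[0,0,0],[0,0,0],0]]'

```text
clock: 18.42
position: [0.5449, 0.0035, 0.1535]
ee_rot: [0.071, 0.903, 0.422, 0.031]
ft_force: [0.1, 0.0, -0.9]
grip_width: 0.083
```

Run:
```python
from m import *
o=get_obs();print({k:np.round(o[k],4).tolist() for k in('clock','joint_pos','position')});print(tool(o).round(3))
```

```text
{'clock': 18.425, 'joint_pos': [1.2779, 0.7405, -1.1656, 1.7742, -0.2281, 1.0973, 1.7368], 'position': [0.5449, 0.0035, 0.1535]}
[[-0.988  0.102  0.115  0.545]
 [ 0.154  0.634  0.758  0.003]
 [ 0.005  0.767 -0.642  0.153]
 [ 0.     0.     0.     1.   ]]
```

move_arm --moves '[[[0,-0.92,0.77],[0,0,0],0],[[0,-0.92,0.77],[0,0,0],0],[[0,-0.92,0.77],[0,0,0],0],[[0,-0.85,0.71],[0,0,0],0],[[0,0,0],[0,0,0],0]]'

```text
clock: 19.05
position: [0.5448, 0.0068, 0.0385]
ee_rot: [0.066, 0.905, 0.419, 0.031]
ft_force: [-0.5, 0.1, 0.2]
grip_width: 0.086
```

move_arm --moves '[[[0,-0.1,0.08],[0,0,0],0],[[0,0,0],[0,0,0],0]]'

```text
clock: 19.3
position: [0.5457, 0.0055, 0.0364]
ee_rot: [0.067, 0.905, 0.419, 0.032]
ft_force: [0.3, -0.0, -1.5]
grip_width: 0.084
```

move_arm --moves '[[[0,-0.08,0.06],[0,0,0],0],[[0,0,0],[0,0,0],0]]'

```text
clock: 19.55
position: [0.5452, 0.0053, 0.0329]
ee_rot: [0.067, 0.904, 0.42, 0.032]
ft_force: [0.0, 0.3, 0.1]
grip_width: 0.082
```

move_arm --moves '[[[0,-0.1,0.08],[0,0,0],0],[[0,0,0],[0,0,0],0]]'

```text
clock: 19.8
position: [0.545, 0.0053, 0.0294]
ee_rot: [0.068, 0.904, 0.42, 0.031]
ft_force: [-0.1, -0.3, -0.9]
grip_width: 0.081
```

move_arm --moves '[[[0,-0.08,0.06],[0,0,0],0],[[0,0,0],[0,0,0],0]]'

```text
clock: 20.05
position: [0.5451, 0.0052, 0.027]
ee_rot: [0.067, 0.904, 0.42, 0.031]
ft_force: [-0.3, -0.8, -0.9]
grip_width: 0.082
```

move_arm --moves '[[[0,-0.04,0.03],[0,0,0],0],[[0,0,0],[0,0,0],0.12],[[0,0,0],[0,0,0],0.17],[[0,0,0],[0,0,0],0.2],[[0,0,0],[0,0,0],0.2]]'

```text
clock: 20.68
position: [0.5452, 0.0052, 0.0259]
ee_rot: [0.067, 0.904, 0.42, 0.032]
ft_force: [-0.0, 0.6, -1.2]
grip_width: 0.198
```

move_arm --moves '[[[0,-0.19,-0.23],[0,0,0],0.2],[[0,-0.19,-0.23],[0,0,0],0.2],[[0,-0.19,-0.23],[0,0,0],0.2],[[0,-0.19,-0.23],[0,0,0],0.2],[[0,-0.19,-0.23],[0,0,0],0.2]]'

```text
clock: 21.3
position: [0.5396, -0.0323, 0.0263]
ee_rot: [0.067, 0.904, 0.42, 0.032]
ft_force: [-0.1, 0.4, -0.4]
grip_width: 0.2
```

move_arm --moves '[[[0,-0.32,-0.39],[0,0,0],0.2],[[0,-0.32,-0.39],[0,0,0],0.2],[[0,-0.32,-0.39],[0,0,0],0.2],[[0,-0.32,-0.39],[0,0,0],0.2],[[0,-0.32,-0.39],[0,0,0],0.2]]'

```text
clock: 21.92
position: [0.5301, -0.095, 0.0272]
ee_rot: [0.067, 0.904, 0.42, 0.031]
ft_force: [-0.4, -0.2, -0.2]
grip_width: 0.196
```

```bash
cat >> m.py <<'E'
def green(im,i,z=.004):
    h=cv2.cvtColor(im,cv2.COLOR_RGB2HSV);m=cv2.inRange(h,(50,80,20),(85,255,255))
    c=max(cv2.findContours(m,0,1)[0],key=cv2.contourArea);b=cv2.boxPoints(cv2.minAreaRect(c));print(cv2.contourArea(c),b.round(1).tolist());return [atz(i,*p,z).round(4).tolist() for p in b]
E
python3 - <<'E'
from m import *
o=get_obs();print(np.round(o['position'],4),o['ft_force'])
for n in('top','scene'):
    im,i=snap(n,n+'9');print(n,green(im,i,.008))
E
```

```text
[ 0.5301 -0.095   0.0272] [-0.36727674 -0.2494954  -0.22391925]
1175.0 [[284.3999938964844, 268.8999938964844], [294.8999938964844, 209.39999389648438], [320.70001220703125, 213.89999389648438], [310.20001220703125, 273.3999938964844]]
top [[0.4803, 0.0383, 0.008], [0.6169, 0.0183, 0.008], [0.6076, -0.0409, 0.008], [0.4712, -0.0202, 0.008]]
1103.5 [[305.3999938964844, 275.6000061035156], [346.29998779296875, 233.0], [364.70001220703125, 250.6999969482422], [323.8999938964844, 293.29998779296875]]
scene [[0.6116, -0.0379, 0.008], [0.4601, -0.0199, 0.008], [0.4831, 0.0416, 0.008], [0.6294, 0.0203, 0.008]]
```

move_arm --moves '[[[0,0.92,-0.77],[0,0,0],0.2],[[0,0.92,-0.77],[0,0,0],0.2],[[0,1,-0.6],[0,0,0],0.4],[[0,1,-0.5],[10,0,0],0.6],[[0,1,-0.5],[10,0,0],0.8]]'

```text
clock: 22.65
position: [0.5339, -0.072, 0.1697]
ee_rot: [0.073, 0.964, 0.255, 0.02]
ft_force: [0.2, 0.5, 0.7]
grip_width: 0.789
```

move_arm --moves '[[[0,0.8,0],[10,0,0],1],[[0,0.6,0],[10,0,0],1],[[0,0,0],[10,0,0],1],[[0,0,0],[0,0,0],1]]'

```text
clock: 23.15
position: [0.5384, -0.0349, 0.1848]
ee_rot: [0.069, 0.998, -0.002, 0.001]
ft_force: [-0.9, 0.3, 0.1]
grip_width: 1.0
```

Run:
```python
from m import *
camera('wrist');o=get_obs();print({k:np.round(o[k],4).tolist() for k in('clock','joint_pos','position')})
im,i=snap('wrist','w9');np.savez('w9.npz',**i);c=np.array(green(im,i,.007));print(c,c.mean(0))
print(tool(o).round(3))
```

```text
{'clock': 23.2, 'joint_pos': [0.8332, 0.3264, -0.9997, 1.7125, 0.2898, 1.2607, 1.1952], 'position': [0.5381, -0.0376, 0.184]}
13523.0 [[332.70001220703125, 299.70001220703125], [335.20001220703125, 122.0999984741211], [417.20001220703125, 123.30000305175781], [414.6000061035156, 300.79998779296875]]
[[ 0.6099 -0.0397  0.007 ]
 [ 0.4712 -0.0188  0.007 ]
 [ 0.4805  0.0396  0.007 ]
 [ 0.6205  0.0268  0.007 ]] [0.545525 0.001975 0.007   ]
[[-0.99   0.143  0.     0.538]
 [ 0.143  0.99  -0.002 -0.038]
 [-0.001 -0.002 -1.     0.184]
 [ 0.     0.     0.     1.   ]]
```

View pics/w9.png

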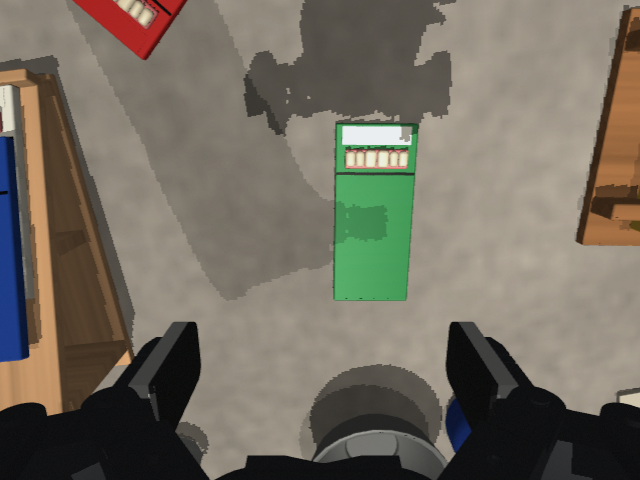

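Green lies flat, teeth up: foot corners (335,124) and (418,124), line at row 174, head corners (334,300) and (407,300). Fit and grasp offsets follow.

Run:
```python
from m import *
i=dict(np.load('w9.npz'))
P=[(-.07,-.03,F),(-.07,.03,F),(-.034,-.03,F),(-.034,.03,F),(.07,-.03,F),(.07,.03,F)]
p,M,r=fit([(i,b,u,1) for b,u in zip(P,[(335,123.5),(418,124.5),(335.3,174),(415.5,175),(334,300),(407,300)])],0,[.545,0,.004,-.15]);print(p.round(4),np.degrees(p[3]).round(2),r.round(1).tolist())
T=tool();print('tool yaw-180',np.degrees(np.arctan2(T[1,0],T[0,0])).round(2)-180);print((T[:3,:3].T@(np.array([*p[:2],-.001])-T[:3,3])*40).round(2))
```

```text
[ 0.5464  0.001   0.0013 -0.1434] -8.22 [[0.6, 0.7], [0.2, -0.2], [-0.1, -0.1], [-0.5, -1.0], [0.0, 0.2], [-0.3, 0.3]]
tool yaw-180 -8.430000000000007
[-0.1   1.67  7.38]
```

move_arm --moves '[[[-0.02,0.34,0.9],[0,0,0],1],[[-0.02,0.34,0.9],[0,0,0],1],[[-0.02,0.33,0.9],[0,0,0],1],[[-0.02,0.33,0.9],[0,0,0],1],[[-0.02,0.33,0.9],[0,0,0],1]]'

```text
clock: 23.88
position: [0.5469, 0.0001, 0.0696]
ee_rot: [0.075, 0.997, -0.001, -0.0]
ft_force: [-0.8, 0.4, 1.0]
grip_width: 1.002
```

move_arm --moves '[[[0,0,0.9],[0,0,0],1],[[0,0,0.9],[0,0,0],1],[[0,0,0.7],[0,0,0],1],[[0,0,0.28],[0,0,0],1],[[0,0,0],[0,0,0],1]]'

```text
clock: 24.5
position: [0.5469, -0.0002, 0.0015]
ee_rot: [0.074, 0.997, -0.001, -0.0]
ft_force: [0.1, 0.4, -0.1]
grip_width: 0.998
```

move_arm --moves '[[[0,0,0],[0,0,0],0.75],[[0,0,0],[0,0,0],0.6],[[0,0,0],[0,0,0],0.5],[[0,0,0],[0,0,0],0.5]]' --squeeze 40

```text
clock: 25.0
position: [0.5476, -0.0001, 0.0031]
ee_rot: [0.074, 0.997, -0.002, 0.001]
ft_force: [-3.6, -0.6, 11.3]
grip_width: 0.66
```

Run:
```python
from m import *
print(tool().round(4))
```

```text
[[-9.889e-01  1.483e-01  1.400e-03  5.476e-01]
 [ 1.483e-01  9.889e-01 -3.800e-03 -1.000e-04]
 [-2.000e-03 -3.600e-03 -1.000e+00  3.100e-03]
 [ 0.000e+00  0.000e+00  0.000e+00  1.000e+00]]
```

move_arm --moves '[[[0,0,-0.3],[0,0,0],0.5],[[0,0,-1],[0,0,0],0.5],[[0,0,-1],[0,0,0],0.5],[[0,0,-1],[0,0,0],0.5],[[0,0,-1],[0,0,0],0.5]]'

```text
clock: 25.62
position: [0.5469, 0.0001, 0.1105]
ee_rot: [0.074, 0.997, -0.002, 0.0]
ft_force: [0.2, 0.1, -0.7]
grip_width: 0.497
```

move_arm --moves '[[[0,-1,-1],[0,0,-1.3],0.5],[[0,-1,-1],[0,0,-1.3],0.5],[[0,-1,-1],[0,0,-1.3],0.5],[[0,-1,-0.5],[0,0,-1.3],0.5],[[0,-1,0],[0,0,-1.5],0.5]]'

```text
clock: 26.25
position: [0.5344, -0.1247, 0.1987]
ee_rot: [0.016, 1.0, -0.002, 0.001]
ft_force: [-0.0, -0.5, -1.0]
grip_width: 0.497
```

Run:
```python
from m import *
o=get_obs();im,i=snap('wrist','w10');np.savez('w10.npz',**i);print(tool(o).round(4).tolist(),o['joint_pos'],o['grip_width'])
h=cv2.cvtColor(im,cv2.COLOR_RGB2HSV);m=cv2.inRange(h,(50,80,10),(85,255,255))
c=max(cv2.findContours(m,0,1)[0],key=cv2.contourArea);print(cv2.contourArea(c),cv2.approxPolyDP(c,4,True)[:,0].tolist())
g=cv2.cvtColor(im,cv2.COLOR_RGB2GRAY);print([(r,int(g[r,250:400:10].mean())) for r in range(195,330,3)])
```

```text
[[-0.9995, 0.0312, 0.0022, 0.5344], [0.0311, 0.9995, -0.0043, -0.1247], [-0.0023, -0.0043, -1.0, 0.1987], [0.0, 0.0, 0.0, 1.0]] [ 0.98125136  0.33410413 -0.99838033  1.67273993  0.29524948  1.29260363
  1.46601607] 0.49729902162905465
12424.0 [[454, 124], [418, 288], [485, 300], [518, 181], [446, 171], [519, 179], [530, 134]]
[(195, 147), (198, 142), (201, 141), (204, 139), (207, 139), (210, 139), (213, 140), (216, 140), (219, 141), (222, 142), (225, 143), (228, 144), (231, 147), (234, 147), (237, 147), (240, 147), (243, 147), (246, 147), (249, 150), (252, 149), (255, 149), (258, 149), (261, 148), (264, 151), (267, 156), (270, 162), (273, 162), (276, 163), (279, 163), (282, 163), (285, 164), (288, 164), (291, 165), (294, 165), (297, 165), (300, 167), (303, 168), (306, 162), (309, 146), (312, 144), (315, 141), (318, 140), (321, 139), (324, 138), (327, 136)]
```

The grip slipped off: the opening is 0.497, so the fingertips were about 3 mm too high. The green board is still on the counter, so I re-measure it and grip lower, as I did for blue.

Run:
```python
from m import *
i=dict(np.load('w10.npz'))
P=[(-.07,-.03,F),(-.07,.03,F),(-.034,-.03,F),(-.034,.03,F),(.07,-.03,F),(.07,.03,F)]
U=[(453.5,123.5),(530.5,133.5),(446,171),(518.5,180),(418,288.5),(485.5,300.5)]
p,M,r=fit([(i,b,u,1) for b,u in zip(P,U)],0,[.545,0,.004,-.15]);print(p.round(4),np.degrees(p[3]).round(2),r.round(1).tolist())
im,t=snap('top','t10');c=np.array(green(im,t,.008));print(c,c.mean(0))
T=tool();print('tool yaw-180',np.degrees(np.arctan2(T[1,0],T[0,0])).round(2)-180);print((T[:3,:3].T@(np.array([*p[:2],-.004])-T[:3,3])*40).round(2))
```

```text
[ 0.5445 -0.004  -0.0018 -0.1644] -9.42 [[1.1, -0.1], [0.4, 0.6], [-1.7, -0.8], [-0.2, 0.4], [-0.0, 1.6], [0.3, -1.8]]
1177.5 [[286.70001220703125, 269.70001220703125], [297.79998779296875, 209.89999389648438], [323.6000061035156, 214.6999969482422], [312.3999938964844, 274.5]]
[[ 0.4785  0.0332  0.008 ]
 [ 0.616   0.0117  0.008 ]
 [ 0.6061 -0.0474  0.008 ]
 [ 0.4689 -0.0252  0.008 ]] [ 0.542375 -0.006925  0.008   ]
tool yaw-180 -2.0600000000000023
[-0.25  4.98  8.03]
```

move_arm --moves '[[[-0.05,1,0.5],[0,0,0],1],[[-0.05,1,0.5],[0,0,0],1],[[-0.05,1,0.5],[0,0,0],1],[[-0.05,1,0.5],[0,0,0],1],[[-0.05,0.96,0.5],[0,0,7.1],1]]'

```text
clock: 26.98
position: [0.544, 0.0014, 0.134]
ee_rot: [0.079, 0.997, -0.001, 0.0]
ft_force: [-0.1, -0.5, -0.4]
grip_width: 0.999
```

move_arm --moves '[[[0,0,1],[0,0,0],1],[[0,0,1],[0,0,0],1],[[0,0,1],[0,0,0],1],[[0,0,0.9],[0,0,0],1],[[0,0,0],[0,0,0],1]]'

```text
clock: 27.6
position: [0.5431, -0.0002, 0.0354]
ee_rot: [0.078, 0.997, -0.001, -0.001]
ft_force: [-0.9, -0.3, -0.6]
grip_width: 1.001
```

Run:
```python
from m import *
o=get_obs();T=tool(o);print(T[:3,3].round(4),'yaw',np.degrees(np.arctan2(T[1,0],T[0,0])).round(2)-180);print((T[:3,:3].T@(np.array([.5445,-.0045,-.003])-T[:3,3])*40).round(2))
```

```text
[ 5.431e-01 -2.000e-04  3.540e-02] yaw -8.900000000000006
[-0.09 -0.16  1.53]
```

move_arm --moves '[[[-0.09,-0.16,0.8],[0,0,0],1],[[0,0,0.6],[0,0,0],1],[[0,0,0.17],[0,0,0],1],[[0,0,0],[0,0,0],1]]'

```text
clock: 28.1
position: [0.5457, -0.0048, -0.0028]
ee_rot: [0.078, 0.997, -0.001, -0.0]
ft_force: [0.1, 0.5, 1.1]
grip_width: 1.0
```

move_arm --moves '[[[0,0,0],[0,0,0],0.75],[[0,0,0],[0,0,0],0.6],[[0,0,0],[0,0,0],0.5],[[0,0,0],[0,0,0],0.5]]' --squeeze 40

```text
clock: 28.6
position: [0.5462, -0.005, -0.0017]
ee_rot: [0.078, 0.997, -0.002, 0.001]
ft_force: [-2.3, -0.4, 6.1]
grip_width: 0.686
```

move_arm --moves '[[[0,0,-0.15],[0,0,0],0.5],[[0,0,-0.15],[0,0,0],0.5],[[0,0,-0.3],[0,0,0],0.5]]'

```text
clock: 28.98
position: [0.5456, -0.005, 0.0127]
ee_rot: [0.078, 0.997, -0.002, -0.0]
ft_force: [0.3, 0.3, -0.3]
grip_width: 0.686
```

move_arm --moves '[[[0,0,-0.8],[0,0,0],0.5],[[0,0,-1],[0,0,0],0.5],[[0,0,-1],[0,0,0],0.5],[[0,0,-1],[0,0,0],0.5],[[0,0,-1],[0,0,0],0.5]]'

```text
clock: 29.6
position: [0.5459, -0.0043, 0.1346]
ee_rot: [0.078, 0.997, -0.002, 0.001]
ft_force: [0.1, 0.8, -0.5]
grip_width: 0.684
```

move_arm --moves '[[[0,-1,-1],[0,0,-1.4],0.5],[[0,-1,-1],[0,0,-1.4],0.5],[[0,-1,-1],[0,0,-1.4],0.5],[[0,-1,0],[0,0,-1.4],0.5],[[0,-1,0],[0,0,-1.4],0.5]]'

```text
clock: 30.22
position: [0.5325, -0.1291, 0.2095]
ee_rot: [0.016, 1.0, -0.002, 0.001]
ft_force: [0.4, -0.3, -0.8]
grip_width: 0.681
```

move_arm --moves '[[[0,-1,0],[0,-4,0],0.5],[[0,-1,0],[0,-4,0],0.5],[[0,-1,0],[0,-4,0],0.5],[[0,-1,0],[0,-4,0],0.5],[[0,-0.6,0],[0,-4,0],0.5]]'

```text
clock: 30.85
position: [0.5285, -0.2445, 0.2093]
ee_rot: [0.016, 0.984, -0.005, 0.175]
ft_force: [0.4, 0.3, -0.1]
grip_width: 0.678
```

```bash
cat >> m.py <<'E'
BLUE=mat(R.from_euler('ZY',[np.radians(-1.75),-np.radians(20)]).as_matrix(),[.5144,-.2584,.0731])
def gt(z,g=(.0017,0,-.0055)):
    return BLUE@mat(np.eye(3),[.0365,0,.008+z])@np.linalg.inv(mat(np.diag([-1,1,-1.]),g))
E
python3 - <<'E'
from m import *
camera('wrist');o=get_obs();im,i=snap('wrist','w11');np.savez('w11.npz',**i);T=tool(o);print(T.round(4).tolist(),np.round(o['joint_pos'],2),o['grip_width'])
h=cv2.cvtColor(im,cv2.COLOR_RGB2HSV);m=cv2.inRange(h,(50,80,10),(85,255,255))
c=max(cv2.findContours(m,0,1)[0],key=cv2.contourArea);print(cv2.contourArea(c),cv2.approxPolyDP(c,4,True)[:,0].tolist())
for gx in(0,.0017,.003):
    B=T@mat(np.diag([-1,1,-1.]),(gx,0,-.0055));print(gx,[np.round(proj(i,(B@[*b,F,1])[:3]),1).tolist() for b in((-.07,-.03),(-.07,.03),(-.034,-.03),(-.034,.03))])
rem(gt(.03));rem(gt(0))
E
```

```text
[[-0.9376, 0.0366, 0.3457, 0.5272], [0.0326, 0.9993, -0.0175, -0.2467], [-0.3461, -0.0051, -0.9382, 0.2085], [0.0, 0.0, 0.0, 1.0]] [ 1.43  0.13 -1.03  1.86 -0.02  0.88  1.96] 0.6798226149961073
56620.0 [[419, 130], [226, 132], [247, 455], [329, 462], [399, 454]]
0 [[222.1, 135.1], [419.4, 135.2], [229.8, 247.7], [411.9, 247.8]]
0.0017 [[221.7, 129.3], [419.8, 129.4], [229.5, 242.8], [412.2, 242.8]]
0.003 [[221.3, 124.9], [420.1, 124.9], [229.2, 239.0], [412.5, 239.0]]
shift units [ 0.78 -0.51  3.62] turn deg [-0.4 -0.  -0.3]
shift units [ 0.78 -0.5   4.82] turn deg [-0.4 -0.  -0.3]
```

move_arm --moves '[[[0.19,-0.13,0.9],[-0.4,0,-0.3],0.5],[[0.19,-0.13,0.9],[0,0,0],0.5],[[0.19,-0.13,0.9],[0,0,0],0.5],[[0.19,-0.12,0.8],[0,0,0],0.5],[[0,0,0],[0,0,0],0.5]]'

```text
clock: 31.58
position: [0.5403, -0.255, 0.1188]
ee_rot: [0.012, 0.985, -0.0, 0.172]
ft_force: [0.2, 0.0, -0.4]
grip_width: 0.684
```

Run:
```python
from m import *
camera('wrist');rem(gt(0));o=get_obs();print(o['position'],o['ft_force'])
im,i=snap('wrist','w12');np.savez('w12.npz',**i);j,_=snap('scene','s12')
h=cv2.cvtColor(im,cv2.COLOR_RGB2HSV)
# blue strip visible beyond green foot: columns extents of blue, and green per row
for nm,lo,hi in(('green',(50,80,10),(85,255,255)),('blue',(100,100,30),(130,255,255))):
    m=cv2.inRange(h,lo,hi);m[:, :150]=0;m[:,480:]=0
    print(nm,[(r,int(np.where(m[r])[0].min()),int(np.where(m[r])[0].max())) for r in range(20,260,12) if m[r].sum()>255*20])
```

```text
shift units [ 0.1  -0.16  1.3 ] turn deg [ 0.2 -0.   0.3]
[ 0.54083867 -0.25532094  0.11996009] [ 0.52440941 -0.48400589  0.03097826]
green [(140, 226, 420), (152, 227, 419), (164, 228, 418), (176, 229, 417), (188, 230, 416), (200, 231, 416), (212, 231, 415), (224, 232, 414), (236, 233, 413), (248, 234, 412)]
blue [(20, 234, 394), (32, 235, 393), (44, 235, 393), (56, 236, 392), (68, 237, 392), (80, 237, 391), (92, 238, 390), (104, 238, 390)]
```

move_arm --moves '[[[0.09,-0.16,0.4],[0,0,0.3],0.5],[[0,0,0.35],[0,0,0],0.5],[[0,0,0.25],[0,0,0],0.5],[[0,0,0.08],[0,0,0],0.5],[[0,0,0],[0,0,0],0.5]]'

```text
clock: 32.35
position: [0.5474, -0.2605, 0.0932]
ee_rot: [0.016, 0.985, -0.001, 0.174]
ft_force: [-0.8, 0.4, -0.1]
grip_width: 0.683
```

Run:
```python
from m import *
camera('wrist');rem(gt(0));o=get_obs();print(o['position'],o['ft_force'])
im,i=snap('wrist','w13');np.savez('w13.npz',**i)
h=cv2.cvtColor(im,cv2.COLOR_RGB2HSV)
for nm,lo,hi in(('green',(50,80,10),(85,255,255)),('blue',(100,100,30),(130,255,255))):
    m=cv2.inRange(h,lo,hi);m[:, :150]=0;m[:,480:]=0
    print(nm,[(r,int(np.where(m[r])[0].min()),int(np.where(m[r])[0].max())) for r in range(20,260,12) if m[r].sum()>255*20])
print([(r,im[r,229:233].mean(0).round().astype(int).tolist(),im[r,322].tolist()) for r in range(90,140,2)])
```

```text
shift units [-0.01  0.05  0.21] turn deg [ 0.2  0.  -0.1]
[ 0.54741039 -0.26056634  0.09332377] [ 0.06355472  0.59563373 -1.8820585 ]
green [(128, 240, 413), (140, 226, 420), (152, 227, 419), (164, 228, 418), (176, 228, 417), (188, 229, 416), (200, 230, 416), (212, 231, 415), (224, 232, 414), (236, 233, 413), (248, 233, 412)]
blue [(20, 232, 422), (32, 232, 421), (44, 233, 420), (56, 234, 419), (68, 235, 419), (80, 236, 418), (92, 237, 417), (104, 237, 416), (116, 238, 416)]
[(90, [206, 158, 112], [127, 118, 99]), (92, [206, 158, 112], [127, 119, 99]), (94, [206, 158, 111], [127, 117, 99]), (96, [205, 157, 111], [126, 117, 98]), (98, [205, 157, 111], [126, 117, 99]), (100, [204, 158, 110], [126, 117, 98]), (102, [204, 157, 110], [124, 115, 96]), (104, [204, 156, 110], [120, 112, 93]), (106, [205, 156, 110], [115, 106, 89]), (108, [204, 156, 110], [119, 66, 66]), (110, [204, 156, 110], [112, 63, 62]), (112, [204, 156, 110], [102, 56, 57]), (114, [203, 156, 110], [26, 44, 84]), (116, [203, 156, 110], [25, 43, 85]), (118, [203, 156, 110], [24, 43, 85]), (120, [202, 155, 110], [24, 42, 84]), (122, [202, 155, 110], [20, 33, 63]), (124, [202, 156, 110], [11, 12, 12]), (126, [202, 155, 110], [11, 11, 12]), (128, [161, 132, 91], [15, 36, 21]), (130, [21, 65, 32], [23, 66, 34]), (132, [23, 68, 35], [23, 67, 35]), (134, [25, 69, 36], [25, 69, 37]), (136, [24, 68, 35], [107, 117, 101]), (138, [25, 68, 36], [133, 131, 120])]
```

move_arm --moves '[[[0,0.05,0.08],[0,0,0],0.5],[[0,0,0.04],[0,0,0],0.5],[[0,0,0],[0,0,0],0.5]]'

```text
clock: 32.83
position: [0.5484, -0.2594, 0.0904]
ee_rot: [0.016, 0.985, -0.001, 0.174]
ft_force: [-0.1, -0.1, -0.4]
grip_width: 0.688
```

move_arm --moves '[[[0,0,0.04],[0,0,0],0.5],[[0,0,0],[0,0,0],0.5]]'

```text
clock: 33.08
position: [0.5487, -0.2595, 0.0894]
ee_rot: [0.016, 0.985, -0.001, 0.174]
ft_force: [0.6, 0.1, -0.8]
grip_width: 0.682
```

move_arm --moves '[[[0,0,0.03],[0,0,0],0.5],[[0,0,0],[0,0,0],0.5]]'

```text
clock: 33.33
position: [0.549, -0.2595, 0.0887]
ee_rot: [0.016, 0.985, -0.001, 0.174]
ft_force: [0.7, 0.4, -0.3]
grip_width: 0.682
```

move_arm --moves '[[[0,0,0.03],[0,0,0],0.5],[[0,0,0],[0,0,0],0.5]]'

```text
clock: 33.58
position: [0.5492, -0.2594, 0.088]
ee_rot: [0.016, 0.985, -0.001, 0.174]
ft_force: [0.6, 0.2, -0.6]
grip_width: 0.682
```

move_arm --moves '[[[0,0,0.03],[0,0,0],0.5],[[0,0,0],[0,0,0],0.5]]'

```text
clock: 33.83
position: [0.5495, -0.2595, 0.0877]
ee_rot: [0.016, 0.985, -0.001, 0.174]
ft_force: [-5.0, 1.2, 4.9]
grip_width: 0.685
```

move_arm --moves '[[[0,0,0.03],[0,0,0],0.5],[[0,0,0],[0,0,0],0.5]]'

```text
clock: 34.08
position: [0.5499, -0.2596, 0.0876]
ee_rot: [0.016, 0.985, -0.001, 0.174]
ft_force: [-9.9, 2.8, 14.4]
grip_width: 0.684
```

move_arm --moves '[[[0,0,-0.04],[0,0,0],0.5],[[0,0,0],[0,0,0],0.72],[[0,0,0],[0,0,0],0.8],[[0,0,0],[0,0,0],0.9],[[0,0,-0.1],[0,0,0],1]]'

```text
clock: 34.7
position: [0.5485, -0.2593, 0.0898]
ee_rot: [0.016, 0.985, -0.001, 0.174]
ft_force: [0.4, -0.5, -0.8]
grip_width: 0.999
```

move_arm --moves '[[[0,0,-0.5],[0,0,0],1],[[0,0,-1],[0,0,0],1],[[0,0,-1],[0,0,0],1],[[0,0,-1],[0,0,0],1],[[0,0,-1],[0,0,0],1]]'

```text
clock: 35.33
position: [0.5098, -0.2584, 0.1971]
ee_rot: [0.015, 0.985, -0.001, 0.174]
ft_force: [0.4, -0.1, -0.1]
grip_width: 1.001
```

Run:
```python
from m import *
camera('wrist');o=get_obs();print(o['clock'],o['position']);im,i=snap('wrist','w14');np.savez('w14.npz',**i);s,_=snap('scene','s14')
a=im.copy();b=cv2.resize(s[140:260,180:310],None,fx=2,fy=2);a[240:480,:260]=b;cv2.imwrite('pics/c14.png',a[:,:,::-1])
```

```text
35.375 [ 0.51048705 -0.258942    0.19992231]
```

View pics/c14.png

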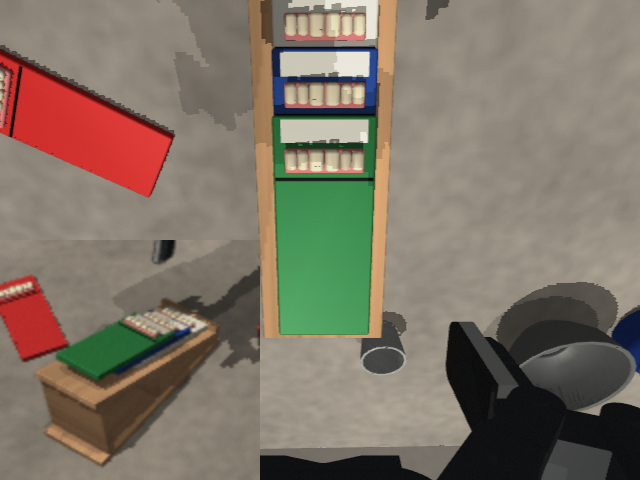

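Final view: the white, blue and green boards are stepped in line. Green's foot edge is at row 117, with blue's teeth ending at row 107, so it sits on the line. Blue's foot is at row 47, with white's teeth ending at row 40. All three are centred at columns 324 to 326. The dappen cup and bowl are where they were.

```bash
python3 -c "
from h import *
print(hand_in())"
```

```text
the job is handed in; nothing more can be done
None
```

I lapped the blue board over the white one and the green board over the blue one, then handed the job in at about 35 s of the 72 s allowed. No verdict was reported.

**Last checks:**
- **Fit:** In the final wrist picture both boards are released, teeth up and in line. Each foot edge is on the black line below to within about 1 mm.
- **White board:** A picture taken after blue was placed showed it still at the lip. I did not measure its shift after green went on.
- **Other items:** I saw no sign that the bowl, dappen cup, jar, gauge, yellow board or grey board had moved, but I did not measure them.

**Failed or disagreed:**
- **First grip on the green board failed:** The fingers were too high and slid off its sides. It stayed on the counter, shifted a few millimetres, and a second, lower grip held.
- **Blue's height:** The camera fit put it about 3 mm below where it should lie on the white board. I used the height at which blue touched down, which matched the expected one.
- **Green's touch-down:** It made contact about 2 to 3 mm lower than I had calculated.

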